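# Load the anti-scale tray of the steam station and set its steam lever

## Robot

A 7-joint arm with a two-finger parallel gripper is mounted at the origin on the work surface. World frame = base frame: x ahead of the robot, y to its left, z up, the work surface at z = 0. Lengths are in mm, angles in rad, forces in N, time in s.
With the tool pointing down it reaches from about 400 to 850 mm from the base axis. Payload 4.5 kg.
Tool frame: the origin (TCP) lies at the very end of the fingers, on their centre line; the grasp point (between the pads) lies 19 mm behind it (env.hold_point_z is the distance from the TCP to the grasp point, in mm); z points along the fingers, y is the line along which they close (so a half turn about z gives the same grasp; the last joint's range is limited). The gripper opens to 85 mm and grips with 20 to 120 N. Pads are 22 mm wide; open, the fingers measure 114 mm over their backs; the gripper's body (76 mm by 85 mm) begins 54 mm behind the grasp point. The pads swing forward as they close: fully open they stand 13 mm farther back than shut.
Start: joints at [1.217, 0.689, -0.195, 1.565, 0.157, 0.902, -0.215], TCP at [236.376, -578.602, 231.317] pointing down, gripper open.
Joint ranges: [-3.01, 3.01], [-0.46, 2.08], [-1.47, 1.51], [0.13, 2.56], [-1, 4.14], [0.04, 2.09], [-2.66, 2.66]. Speed limits (rad/s): [2.57, 2.57, 3.14, 3.14, 3.14, 3.14, 3.14].

## Interface

Orientations are given as a unit quaternion [w, x, y, z].
In Python, from bench import sense, viewer, job, env gives the robot as it stands.
- The arm moves only by the tool arm_command, never from a script. Its argument "rows" is a list of rows, each a list of 2 entries, a list of its own where there are three numbers: the shift along the tool's x, y, z in cm, then the turn, a rotation vector about the tool's x, y, z in degrees. In form: [[[x, y, z], [ax, ay, az]], ...]. A call has 1 to 20 rows; each row shifts and turns the commanded pose from where the row before left it, along the tool's axes as they then stand; what a row does not reach is not made up. A row lasts 1/8 s, in which the tool goes at most 62.5 mm and 10.7 degrees, less where a joint would pass 70% of its speed; a pose out of reach is approached as far as the arm can. A call with a gripper value outside its range is refused whole. "grip" is the finger opening in cm, from 0 to 8.54, set as the call begins (left out, the last holds). The fingers move at their own pace and stop on an object; the grip force is fixed at half the most. Time passes only in rows, so rows that do not move let the fingers close. It gives the time, the measured TCP pose, the force, the opening and the grip force at its end, in the units of the state.
- sense(): the state, without advancing time (a new reading comes with each control period).
- viewer.read_camera(name): name is "scene" or "top" or "wrist"; returns the picture (420x560x3 uint8, red, green, blue); there is no depth.
- viewer.calibration(name): a dict with "camera_matrix" (3x3 intrinsics, pixels), "R" (3x3) and "t" (3): a world point X has camera coordinates R X + t. Camera axes: x right, y down, z forward; pixel columns grow to the right and rows downward; lengths in mm; the calibration is good to about 2 mm. The wrist camera is an equidistant fisheye: a pixel r from the principal point sees the ray r / f radians off the axis. A picture is of the moment at which its call begins: read the wrist's pose just before it. calibration takes no time and is no camera call; for the wrist camera it gives the pose at the moment of the call.
- job.sign_off(): hands the job in; it is judged then, once.
The state is a dict: "clock": time; "qpos": joint angles; "joint_velocities": joint speeds; "joint_torque": joint torques, N m; "position": TCP position; "orientation": TCP orientation; "ft_force": force on the tool from outside, world axes, zero at the start; "torque": the same for the moment, N m; "finger_gap": finger opening in mm; "grip_force": force on a finger pad.
Only numpy, scipy, OpenCV 4.12 (cv2) and the standard library are available. Lean on these libraries where they do the work, as an engineer would, in place of code of your own. Each camera call takes 0.05 s, during which the arm holds its last target. There are 200 camera calls.

## Task

Change the anti-scale cartridges of the steam station: first swing the steam lever fully shut, then pull the clear tray all the way out by its tab and lay every cartridge that stands on the yellow top flat in a pocket of its own with the dark grille face down. With all of them loaded push the tray fully home, and only then swing the lever round to point at the steel set-mark. Leave the set-mark and the other things on the table where they are.

Things in the scene. Friction and masses are not known exactly. Their poses are not given: they have to be found in the camera images.
- lever (a joint): steam lever on the round white control pod: a flat arm that swings level about the pod's upright centre axis, stays where left. Radians: 0 = shut (against its stop, pointing along the pod's -x), growing clockwise seen from above to 1.55 (pod's +y). Slight friction, under 3 N at the knob
- lever_knob (a point): centre of the gripping part of the lever's upright black knob: round post 18 mm across, 65 mm from the pivot, its top 6 mm above this point and the lever arm's top 22 mm below it (84 mm above the table)
- mark (a joint): angle of the steel set-mark (an 8 mm wide tab on the pod's rim), same zero and sense as the lever's; it differs from day to day and is not to be moved (stiffly clamped)
- mark_tip (a point): the point over which the centre of the lever's knob stands when the lever points exactly at the set-mark: 65 mm from the pivot on the line through the tab, at the knob's height
- pod: round white control pod, 170 mm across, 50 mm high, fixed; origin at its centre on the table, z up (the lever's pivot axis)
- frame: white frame of the steam station, fixed: 270 mm wide (y), roofed with a clear sheet, top 60 mm above the table; origin on the table under the middle of the middle pocket when the tray is shut; the tray comes out along the frame's -x; the frame's front face lies 50 mm in front (-x) of the origin, and a 95 mm high white housing begins 68 mm behind it
- tray (a joint): how far the clear tray is pulled out, m: 0 = fully home, 0.145 = stop. Slides with about 1.5 N
- tray_grip (a point): grip point on the tray's upright pull tab: a clear plate with a white top edge, 60 mm wide (frame's y), 10 mm thick (frame's x), top 48 mm above the table, 14 mm above this point; 35 mm of free space behind it with the tray shut; the tray's floor under it is 8 mm high
- pocket0 (a point): centre of the floor of the tray's right-hand (frame's -y) pocket: 46 mm square with sides along the frame's x and y, white rims 8 mm high and 6 mm thick, pockets 75 mm apart; floor 8 mm above the table; moves with the tray; x and y along the frame's
- pocket1 (a point): centre of the floor of the tray's middle pocket: 46 mm square with sides along the frame's x and y, white rims 8 mm high and 6 mm thick, pockets 75 mm apart; floor 8 mm above the table; moves with the tray; x and y along the frame's
- pocket2 (a point): centre of the floor of the tray's left-hand (frame's +y) pocket: 46 mm square with sides along the frame's x and y, white rims 8 mm high and 6 mm thick, pockets 75 mm apart; floor 8 mm above the table; moves with the tray; x and y along the frame's
- cart0: anti-scale cartridge, white block 40 x 40 mm and 28 mm thick, 60 g: one 40 mm square face is a dark grille, the face behind it plain white. Origin at its centre; its x axis points out of the grille face; at the start it stands on edge with z up. May be absent (None)
- cart1: anti-scale cartridge, white block 40 x 40 mm and 28 mm thick, 60 g: one 40 mm square face is a dark grille, the face behind it plain white. Origin at its centre; its x axis points out of the grille face; at the start it stands on edge with z up. May be absent (None)
- cart2: anti-scale cartridge, white block 40 x 40 mm and 28 mm thick, 60 g: one 40 mm square face is a dark grille, the face behind it plain white. Origin at its centre; its x axis points out of the grille face; at the start it stands on edge with z up. May be absent (None)
- cart3: anti-scale cartridge, white block 40 x 40 mm and 28 mm thick, 60 g: one 40 mm square face is a dark grille, the face behind it plain white. Origin at its centre; its x axis points out of the grille face; at the start it stands on edge with z up. May be absent (None)
- egg_cup: white ceramic egg cup full of safety pins, 48 mm across, 58 mm tall; origin at the centre of its underside (on the table). Not part of the job
- thimble: steel thimble, 19 mm across, 24 mm tall; origin at the centre of its underside (on the table). Not part of the job
- brush: blue lint brush, 170 mm long, lying; origin at the centre of its underside (on the table). Not part of the job
- peg: orange clothes peg, 75 mm long, lying; origin at the centre of its underside (on the table). Not part of the job
- spool: bare wooden thread spool, 32 mm across, 40 mm tall; origin at the centre of its underside (on the table). Not part of the job
- tape: flat round tape measure, 52 mm across, 16 mm thick; origin at the centre of its underside (on the table). Not part of the job
Mind the look-alikes: they are no part of the job. Leave any purple look-alike of the cart2 alone. What is shaped like the cart1 but green is not meant.

How it is judged:
By the outcome, as a careful person would: the job done as asked, in the order asked, and still so for the second after the job is handed in, with the robot touching nothing.
Of cart0, cart1, cart2, cart3 only 2 to 3 are there at a start; the rules pass over those that are not, and their reading is None.
At some moment in a run one of cart0, cart1, cart2, cart3 may be knocked a few centimetres aside while the robot is not near it.
Once in a run the grip may slacken for a moment while it holds something.
It also fails if it takes over 210 s, if anything falls off the work surface, if the arm or the gripper's body presses on something with over 40 N, if the wrist force passes 120 N, or if a joint passes its speed limit or range.

## Working session

There is one attempt and no reset: what is moved stays moved. The work goes in short steps, Python scripts to look and compute and a tool call to move; the robot and the scene stay as the last step left them, time stands still between calls to the robot, and variables do not carry over. Pictures are saved under pics/ and viewed, at most 14 in all, crops included, and the job is handed in when it is done.

Besides the shell and the picture viewer there is one more tool, called after ">>>" as name(argument=value, ...) on one line, values as JSON. arm_command: Moves the arm, as the interface text tells. Its arguments: {"type":"object","properties":{"rows":{"type":"array"},"grip":{"type":"number"}},"required":["rows"]}

```bash
ls; mkdir -p pics; python3 - <<'E'
from bench import sense, viewer, job, env
import cv2,numpy as np
s=sense()
print(s['clock'],s['position'],s['orientation'],s['finger_gap'],env.hold_point_z)
for n in ['scene','top','wrist']:
    c=viewer.calibration(n); print(n,np.round(c['camera_matrix'],1).tolist(),np.round(c['R'],3).tolist(),np.round(c['t'],1).tolist())
    cv2.imwrite(f'pics/{n}0.png',viewer.read_camera(n)[:,:,::-1])
E
```

```text
pics
0.0 [ 236.03829969 -578.00478931  230.4668147 ] [-8.98244493e-04  9.81252546e-01  1.92724079e-01 -2.50343792e-04] 85.41783277564825 18.700000000000003
scene [[464.6, 0.0, 284.4], [0.0, 464.6, 211.1], [0.0, 0.0, 1.0]] [[0.811, 0.585, -0.0], [0.304, -0.422, -0.854], [-0.5, 0.693, -0.52]] [-369.0, -101.8, 1438.2]
top [[405.2, 0.0, 282.8], [0.0, 405.2, 204.8], [0.0, 0.0, 1.0]] [[0.001, -1.0, 0.007], [-0.997, -0.002, -0.072], [0.072, -0.006, -0.997]] [-56.3, 521.3, 955.3]
wrist [[325.2, 0.0, 280.9], [0.0, 325.2, 208.1], [0.0, 0.0, 1.0]] [[0.379, -0.925, -0.002], [-0.876, -0.359, 0.322], [-0.299, -0.121, -0.947]] [-623.8, -42.7, 381.5]
```

View pics/top0.png

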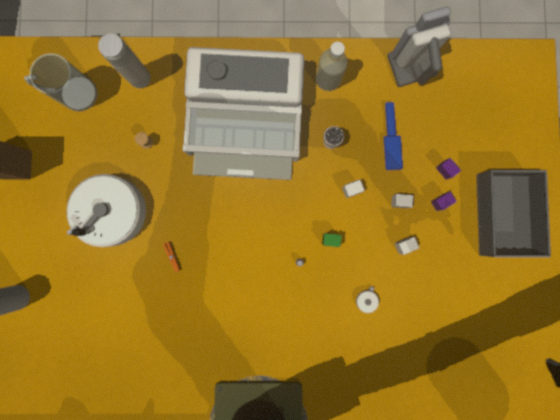

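View pics/scene0.png

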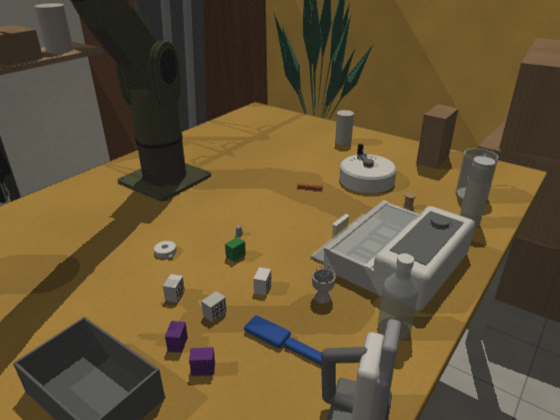

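The top view shows the pod at about (105,210), frame (245,130) with its tab at (240,172), and three white cartridges at (355,188), (403,201) and (407,246). Next I enlarge the details.

```bash
cat > h.py <<'E'
from bench import sense, viewer, job, env
import cv2, numpy as np
from scipy.spatial.transform import Rotation as Rn
def ray(n,uv,z,c=None):
    c=c or viewer.calibration(n); K=c['camera_matrix'];R=np.array(c['R']);t=np.array(c['t'])
    p=(np.array(uv,float)-[K[0][2],K[1][2]])/K[0][0]
    if n=='wrist':
        r=np.hypot(*p); d=np.array([*(p/max(r,1e-9)*np.sin(r)),np.cos(r)])
    else: d=np.array([*p,1])
    o=-R.T@t; d=R.T@d
    return o+d*(z-o[2])/d[2]
def pix(n,X,c=None):
    c=c or viewer.calibration(n); K=c['camera_matrix']
    q=np.array(c['R'])@X+np.array(c['t'])
    if n=='wrist':
        r=np.arctan2(np.hypot(q[0],q[1]),q[2]); p=q[:2]/np.hypot(q[0],q[1])*r
    else: p=q[:2]/q[2]
    return p*K[0][0]+[K[0][2],K[1][2]]
def pose():
    s=sense(); o=s['orientation']; return np.array(s['position']),Rn.from_quat([o[1],o[2],o[3],o[0]])
E
python3 - <<'E'
from h import *
T=cv2.imread('pics/top0.png');S=cv2.imread('pics/scene0.png')
b=lambda I,x,y,w,h,f:cv2.resize(I[y:y+h,x:x+w],None,fx=f,fy=f,interpolation=cv2.INTER_CUBIC)
row1=np.hstack([b(T,60,168,95,90,4),b(T,335,170,95,90,4)])
row2=np.hstack([b(T,180,95,130,50*1,3)[:, :380],b(S,160,260,95,50,4)[:150]])if 0 else np.hstack([b(S,155,262,130,65,3)[:,:390],b(S,330,140,74,65,5)[:195]])
h=min(row1.shape[1],row2.shape[1])
cv2.imwrite('pics/z1.png',np.vstack([row1[:,:h],row2[:,:h]]))
# white tops
hsv=cv2.cvtColor(T,cv2.COLOR_BGR2HSV); m=((hsv[...,1]<70)&(hsv[...,2]>110)).astype(np.uint8)
cs,_=cv2.findContours(m,cv2.RETR_EXTERNAL,cv2.CHAIN_APPROX_NONE)
for c in cs:
    a=cv2.contourArea(c)
    if a>60:
        r=cv2.minAreaRect(c);print(a,r,np.round(ray('top',r[0],40)),)
        if a<500: print(np.round([ray('top',p,40)[:2] for p in cv2.boxPoints(r)]).tolist())
E
```

```text
349.0 ((367.3000183105469, 301.1000061035156), (21.913463592529297, 21.0190372467041), 63.43495178222656) [ 297. -251.   40.]
[[308.0, -218.0], [330.0, -262.0], [285.0, -284.0], [264.0, -241.0]]
210.0 ((407.20001220703125, 245.4000244140625), (12.521980285644531, 19.677396774291992), 63.43495178222656) [ 425. -347.   40.]
[[428.0, -320.0], [448.0, -361.0], [422.0, -374.0], [402.0, -332.0]]
210.0 ((402.5, 200.0), (12.0, 19.0), 90.0) [ 532. -338.   40.]
[[546.0, -316.0], [546.0, -361.0], [518.0, -360.0], [517.0, -315.0]]
197.5 ((353.33563232421875, 188.06167602539062), (12.055237770080566, 18.843624114990234), 69.44395446777344) [ 560. -222.   40.]
[[565.0, -196.0], [581.0, -238.0], [554.0, -248.0], [539.0, -206.0]]
3763.0 ((103.0, 210.0), (70.0, 72.0), 90.0) [507. 366.  40.]
797.0 ((78.0, 93.0), (32.0, 32.0), 90.0) [787. 435.  40.]
229.5 ((332.1860046386719, 66.66893768310547), (23.54351234436035, 15.30620288848877), 6.709836483001709) [ 854. -174.   40.]
[[839.0, -144.0], [877.0, -148.0], [870.0, -205.0], [832.0, -200.0]]
14029.5 ((242.216064453125, 112.96267700195312), (117.53349304199219, 126.6184310913086), 2.726310968399048) [740.  42.  40.]
158.5 ((336.67242431640625, 49.5689697265625), (13.184369087219238, 15.784104347229004), 21.801406860351562) [ 897. -186.   40.]
[[885.0, -164.0], [921.0, -178.0], [909.0, -208.0], [873.0, -193.0]]
20365.5 ((287.0, 54.99999237060547), (109.99998474121094, 543.9998779296875), 90.0) [883. -65.  40.]
```

View pics/z1.png

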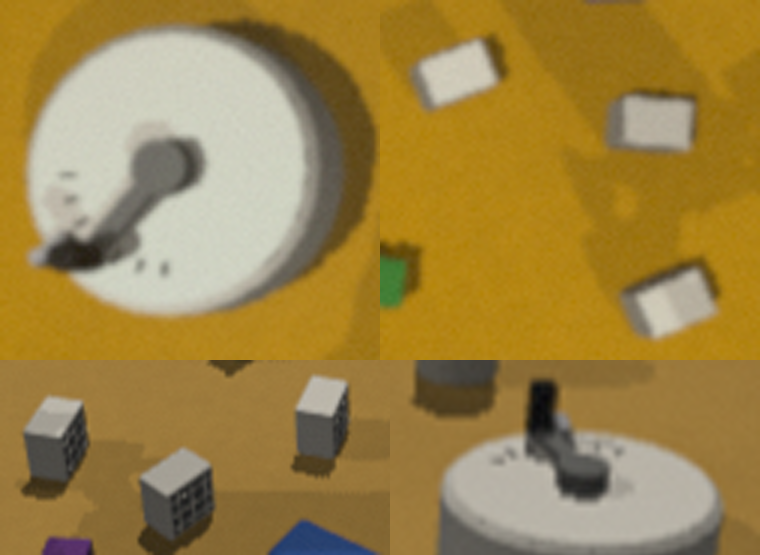

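View pics/wrist0.png

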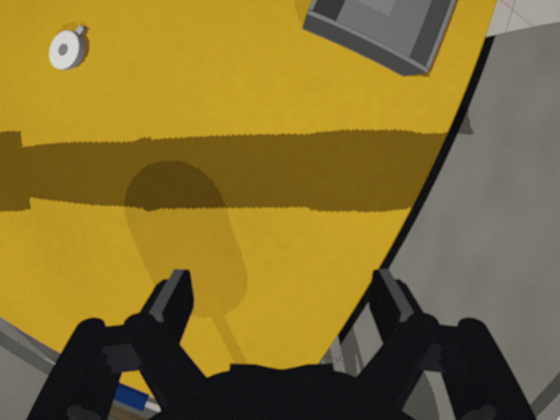

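>>> arm_command(rows=[[[0, 0, -2], [0, 0, 7.4]], [[0, 0, -2], [0, 0, 7.4]], [[0, 0, -2], [0, 0, 7.4]], [[2.2, -3.0, -0.3], [0, 0, 0]], [[2.2, -3.0, -0.3], [0, 0, 0]], [[2.2, -3.0, -0.3], [0, 0, 0]], [[2.2, -3.0, -0.3], [0, 0, 0]], [[2.2, -3.0, -0.3], [0, 0, 0]], [[2.2, -3.0, -0.3], [0, 0, 0]], [[2.2, -3.0, -0.3], [0, 0, 0]], [[2.2, -3.0, -0.3], [0, 0, 0]], [[2.2, -3.0, -0.3], [0, 0, 0]], [[0, 0, 0], [0, 0, 0]]])

```text
clock: 1.78
position: [436.6, -305.1, 318.4]
orientation: [-0.001, 1.0, 0.004, 0.001]
ft_force: [-0.5, -0.6, 0.1]
finger_gap: 85.5
grip_force: 0.0
```

```bash
cat >> h.py <<'E'
def snap(n,name):
    p,R=pose(); c=viewer.calibration(n); I=viewer.read_camera(n)[:,:,::-1].copy(); cv2.imwrite(f'pics/{name}.png',I)
    return I,c,p,R
E
python3 - <<'E'
from h import *
I,c,p,R=snap('wrist','w1')
print(sense()['clock'],np.round(p,1),np.round(R.as_matrix(),3).tolist(),np.round(sense()['qpos'],3))
Rc=np.array(c['R']);o=-Rc.T@c['t'];print('cam in tool',R.inv().apply(o-p), R.inv().apply(Rc[2]))
print([a for a in dir(env) if a[0]!='_'])
E
```

```text
1.825 [ 436.6 -305.1  318.4] [[1.0, 0.007, 0.001], [0.007, -1.0, 0.002], [0.001, -0.002, -1.0]] [ 0.594  0.461 -0.102  1.727  0.055  0.957 -1.096]
cam in tool [  83.07427513   -0.29376078 -143.29500493] [-3.22146623e-01  1.31453079e-04  9.46689778e-01]
['MotionError', 'hold_point_z']
```

View pics/w1.png

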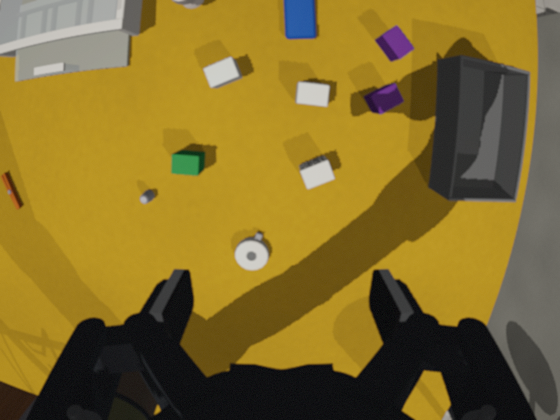

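The wrist view shows the three white carts at (222,72), (313,93), (317,173), with the grille on the upper (+x) side. Next, on to the pod.

>>> arm_command(rows=[[[0.5, -5.0, 0], [0, 0, 0]], [[0.5, -5.0, 0], [0, 0, 0]], [[0.5, -5.0, 0], [0, 0, 0]], [[0.5, -5.0, 0], [0, 0, 0]], [[0.5, -5.0, 0], [0, 0, 0]], [[0.5, -5.0, 0], [0, 0, 0]], [[0.5, -5.0, 0], [0, 0, 0]], [[0.5, -5.0, 0], [0, 0, 0]], [[0.5, -5.0, 0], [0, 0, 0]], [[0, -5.0, 0], [0, 0, 0]], [[0, -5.0, 0], [0, 0, 0]], [[0, -4.0, 0.5], [0, 0, 0]], [[0, 0, 0], [0, 0, 0]], [[0, 0, 0], [0, 0, 0]]])

```text
clock: 3.58
position: [479.7, 279.3, 312.9]
orientation: [0.001, 1.0, -0.001, -0.0]
ft_force: [-0.2, -1.3, 0.0]
finger_gap: 84.9
grip_force: 0.0
```

```bash
python3 - <<'E'
from h import *
I,c,p,R=snap('wrist','w2')
print(sense()['clock'],np.round(p,1),np.round(R.as_matrix(),3).tolist(),np.round(sense()['qpos'],3))
x,y=pix('wrist',[507,366,60],c).astype(int);print(x,y)
x0,y0=max(0,x-100),max(0,y-80)
cv2.imwrite('pics/w2z.png',cv2.resize(I[y0:y0+150,x0:x0+200],None,fx=4,fy=4,interpolation=cv2.INTER_CUBIC)); print(x0,y0)
E
```

```text
3.625 [479.7 279.3 312.9] [[1.0, -0.002, -0.0], [-0.002, -1.0, -0.002], [-0.0, 0.002, -1.0]] [-0.503  0.502 -0.173  1.669  0.102  0.981 -2.286]
210 147
110 67
```

View pics/w2z.png

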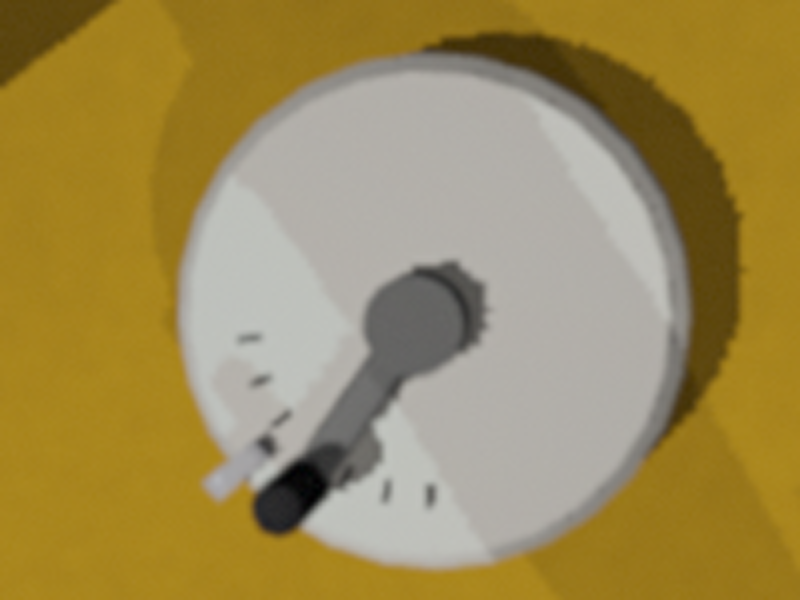

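The crop shows the hub at (415,325), the knob top at (280,508), and the steel mark tab from (265,442) to (215,488).

```bash
python3 - <<'E'
from h import *
I=cv2.imread('pics/w2.png');c=viewer.calibration('wrist')
P=lambda x,y,z:ray('wrist',(110+x/4-.375,67+y/4-.375),z,c)
# rim outline: white mask
hsv=cv2.cvtColor(I,cv2.COLOR_BGR2HSV); m=((hsv[...,1]<70)&(hsv[...,2]>100)).astype(np.uint8); m[:, :140]=0;m[215:]=0;m[:,300:]=0
cs,_=cv2.findContours(m,cv2.RETR_EXTERNAL,cv2.CHAIN_APPROX_NONE);cc=max(cs,key=cv2.contourArea)
pts=np.array([ray('wrist',q[0],48,c)[:2] for q in cv2.convexHull(cc)],np.float32)
print('pod',cv2.minEnclosingCircle(pts))
A=np.c_[2*pts,np.ones(len(pts))];s=np.linalg.lstsq(A,(pts**2).sum(1),rcond=None)[0];print(s[:2],np.sqrt(s[2]+s[0]**2+s[1]**2))
print('hub84',P(415,325,88)); k=P(280,508,112);print('knob',k)
for z in (50,54): print('mark',P(262,445,z),P(214,489,z))
print('ticks',[np.round(P(*t,50)[:2]).tolist() for t in [(250,338),(261,380),(282,418),(387,492),(432,495)]])
E
```

```text
pod ((504.3707275390625, 366.8021240234375), 90.90360260009766)
[506.96144166 363.2867052 ] 85.26133664729075
hub84 [511.17303924 356.6678028   88.        ]
knob [463.46773691 394.22397508 112.        ]
mark [467.439289   419.30125056  50.        ] [452.5597115 438.2029493  50.       ]
mark [468.37906443 417.92349344  54.        ] [453.64594447 436.63914549  54.        ]
ticks [[504.0, 421.0], [489.0, 418.0], [476.0, 411.0], [451.0, 377.0], [449.0, 362.0]]
```

>>> arm_command(rows=[[[-0.6, -3.07, 3.0], [0, 0, -10.2]], [[0, 0, 0], [0, 0, -10.2]], [[0, 0, 0], [0, 0, -10.2]], [[0, 0, 0], [0, 0, -10.2]], [[0, 0, 0], [0, 0, -10.2]], [[0, 0, 0], [0, 0, -10.2]], [[0, 0, 0], [0, 0, -10.2]], [[0, 0, 0], [0, 0, -10.2]], [[0, 0, 0], [0, 0, -10.2]], [[0, 0, 0], [0, 0, -10.2]], [[0, 0, 0], [0, 0, -10.2]], [[0, 0, 0], [0, 0, -10.2]], [[0, 0, 0], [0, 0, -10.2]], [[0, 0, 0], [0, 0, -10.0]], [[0, 0, 0], [0, 0, 0]], [[0, 0, 0], [0, 0, 0]]], grip=6)

```text
clock: 5.62
position: [473.6, 311.0, 283.3]
orientation: [0.0, 0.323, 0.947, -0.0]
ft_force: [-0.6, -0.6, -0.8]
finger_gap: 59.9
grip_force: 0.0
```

```bash
cat >> h.py <<'E'
def goto(X,Rm=None):
    "print tool-frame cm shift to X and rotvec deg to Rm"
    p,R=pose(); s=sense()
    print('t',round(s['clock'],2),'p',np.round(p,1),'x',np.round(R.as_matrix()[:,0],3),'z',np.round(R.as_matrix()[:,2],3),'q',np.round(s['qpos'],2))
    print('shift',np.round(R.inv().apply(np.array(X)-p)/10,2))
    if Rm is not None: print('rot',np.round((R.inv()*Rn.from_matrix(Rm)).as_rotvec(degrees=True),1))
E
python3 -c "
from h import *
goto([456,402,69])"
```

```text
t 5.62 p [473.6 311.  283.3] x [-0.792  0.611 -0.001] z [ 0.    -0.001 -1.   ] q [-0.17  0.66 -0.87  1.66  0.56  1.09 -0.29]
shift [ 6.97  6.14 21.42]
```

>>> arm_command(rows=[[[2.3, 2.05, 2.8], [0, 0, 0]], [[2.3, 2.05, 2.8], [0, 0, 0]], [[2.37, 2.04, 2.8], [0, 0, 0]], [[0, 0, 3.0], [0, 0, 0]], [[0, 0, 3.0], [0, 0, 0]], [[0, 0, 0], [0, 0, 0]]])

```text
clock: 6.38
position: [454.3, 401.4, 137.3]
orientation: [-0.0, 0.321, 0.947, -0.002]
ft_force: [-0.1, -0.8, -0.0]
finger_gap: 60.1
grip_force: 0.0
```

```bash
python3 - <<'E'
from h import *
goto([456,402,69])
I,c,p,R=snap('wrist','w3')
x,y=pix('wrist',[456,402,90],c).astype(int);print(x,y,p)
x0,y0=max(0,x-140),max(0,y-105)
cv2.imwrite('pics/w3z.png',cv2.resize(I[y0:y0+210,x0:x0+280],None,fx=2.5,fy=2.5,interpolation=cv2.INTER_CUBIC)); print(x0,y0)
E
```

```text
t 6.38 p [454.3 401.4 137.3] x [-0.794  0.608 -0.001] z [-0.002 -0.004 -1.   ] q [-0.41  0.88 -0.73  1.69  0.73  0.88 -0.54]
shift [-0.09  0.18  6.83]
282 236 [454.33541357 401.43876632 137.31372386]
142 131
```

View pics/w3z.png

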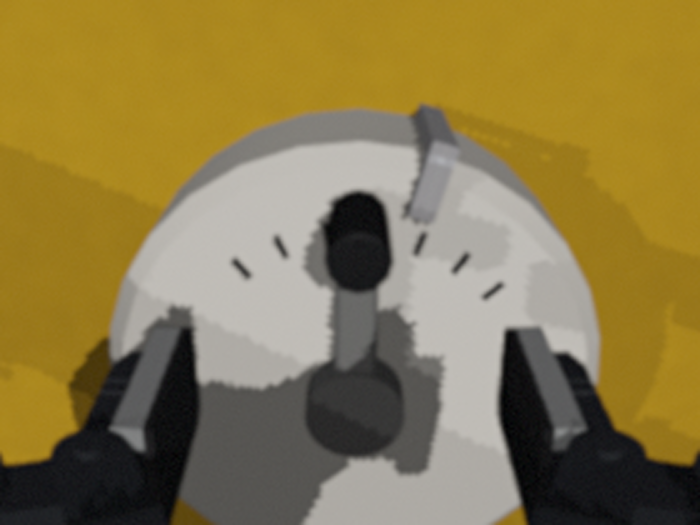

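The knob top is at (358,262), close to the predicted (350,262); I descend and grip it.

>>> arm_command(rows=[[[0, 0.2, 2.3], [0, 0, 0]], [[0, 0, 2.3], [0, 0, 0]], [[0, 0, 2.2], [0, 0, 0]], [[0, 0, 0], [0, 0, 0]]])

```text
clock: 6.92
position: [455.6, 403.8, 69.6]
orientation: [-0.0, 0.321, 0.947, -0.002]
ft_force: [0.3, 0.7, 1.1]
finger_gap: 59.9
grip_force: 0.0
```

>>> arm_command(rows=[[[0, 0, 0], [0, 0, 0]], [[0, 0, 0], [0, 0, 0]], [[0, 0, 0], [0, 0, 0]], [[0, 0, 0], [0, 0, 0]]], grip=1)

```text
clock: 7.42
position: [456.4, 405.4, 72.3]
orientation: [0.0, 0.321, 0.947, 0.001]
ft_force: [-1.1, -0.8, 5.8]
finger_gap: 15.7
grip_force: 58.5
```

```bash
python3 - <<'E'
from h import *
goto([456,402,69]);print(sense()['ft_force'],sense()['finger_gap'],sense()['grip_force'])
E
```

```text
t 7.42 p [456.4 405.4  72.3] x [-0.795  0.607 -0.   ] z [ 0.001  0.001 -1.   ] q [-0.44  0.97 -0.67  1.71  0.82  0.77 -0.61]
shift [-0.17 -0.3   0.33]
[-1.10234871 -0.78399376  5.75028972] 15.652352959727045 58.51780593395233
```

>>> arm_command(rows=[[[-0.06, -0.9, 0], [0, 0, -8]], [[-0.06, -0.9, 0], [0, 0, -8]], [[-0.06, -0.9, 0], [0, 0, -8]], [[-0.06, -0.9, 0], [0, 0, -8]], [[0, 0, 0], [0, 0, 0]], [[0, 0, 0], [0, 0, 0]]])

```text
clock: 8.18
position: [441.5, 372.1, 72.3]
orientation: [-0.001, 0.047, 0.999, 0.0]
ft_force: [-4.0, -2.1, 8.0]
finger_gap: 15.2
grip_force: 59.6
```

```bash
python3 - <<'E'
from h import *
goto([441,363,72]);print(sense()['ft_force'],sense()['finger_gap'],sense()['grip_force'])
I,c,p,R=snap('wrist','w4'); cv2.imwrite('pics/w4z.png',cv2.resize(I[100:340,140:420],None,fx=2.2,fy=2.2))
E
```

```text
t 8.18 p [441.5 372.1  72.3] x [-0.996  0.093  0.002] z [-0.002  0.001 -1.   ] q [-0.35  0.97 -0.78  1.81  0.96  0.79 -0.17]
shift [-0.03 -0.91  0.03]
[-3.9869177  -2.07859562  8.04619506] 15.181987779653902 59.5991313457489
```

View pics/w4z.png

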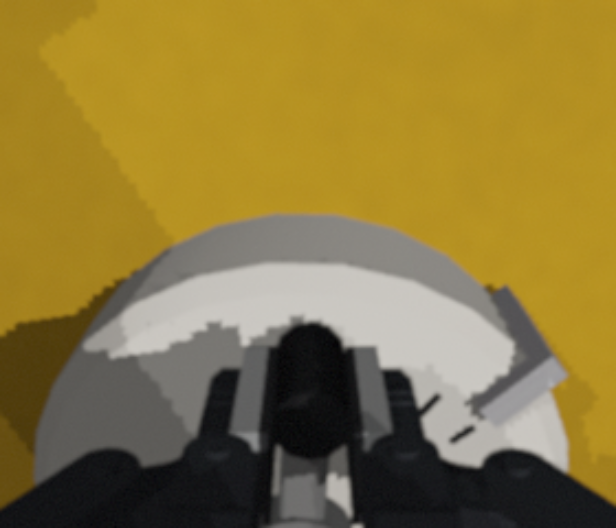

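The knob is centred between the pads at (310,390), so I keep swinging until the stop.

>>> arm_command(rows=[[[-0.01, -0.45, 0], [0, 0, -4]], [[-0.01, -0.34, 0], [0, 0, -3]], [[0, 0, 0], [0, 0, 0]]])

```text
clock: 8.6
position: [440.9, 364.1, 72.3]
orientation: [-0.001, -0.015, 1.0, 0.0]
ft_force: [-4.8, -2.3, 8.5]
finger_gap: 15.9
grip_force: 58.4
```

>>> arm_command(rows=[[[0, -0.22, 0], [0, 0, -2]], [[0, 0, 0], [0, 0, 0]]])

```text
clock: 8.85
position: [440.9, 362.7, 72.3]
orientation: [-0.001, -0.032, 0.999, 0.001]
ft_force: [-4.6, -1.1, 8.0]
finger_gap: 15.4
grip_force: 58.7
```

>>> arm_command(rows=[[[0, -0.22, 0], [0, 0, -2]], [[0, 0, 0], [0, 0, 0]]])

```text
clock: 9.1
position: [440.9, 362.5, 72.4]
orientation: [-0.001, -0.049, 0.999, 0.003]
ft_force: [-5.2, 2.9, 4.4]
finger_gap: 15.7
grip_force: 58.7
```

>>> arm_command(rows=[[[0, -0.2, 0], [0, 0, 0]], [[0, -0.1, 0], [0, 0, 0]], [[0, 0, 0], [0, 0, 0]]])

```text
clock: 9.48
position: [441.0, 362.4, 72.5]
orientation: [-0.001, -0.049, 0.999, 0.006]
ft_force: [-5.2, 8.5, -0.0]
finger_gap: 15.7
grip_force: 58.7
```

>>> arm_command(rows=[[[0, 0, 0], [0, 0, 0]], [[0, 0, 0], [0, 0, 0]], [[0, 0, 0], [0, 0, 0]], [[0, 0, -3], [0, 0, 0]], [[0, 0, -5], [0, 0, 0]], [[0, 0, -5], [0, 0, 0]], [[0, 0, -4], [0, 0, 0]], [[0, 0, 0], [0, 0, 0]]], grip=5)

```text
clock: 10.48
position: [444.2, 358.0, 244.5]
orientation: [0.002, -0.049, 0.999, 0.002]
ft_force: [0.3, 0.5, -0.5]
finger_gap: 49.9
grip_force: 0.0
```

```bash
python3 - <<'E'
from h import *
goto([441,363,72])
I,c,p,R=snap('wrist','w5'); J=I[40:340,140:420]
T,ct,_,_=snap('top','t5')
cv2.imwrite('pics/w5z.png',np.hstack([cv2.resize(J,None,fx=1.33,fy=1.33),cv2.resize(T[80:180,180:305],None,fx=3.2,fy=3.99)]))
E
```

```text
t 10.47 p [444.2 358.  244.5] x [-0.995 -0.097 -0.005] z [ 0.005  0.004 -1.   ] q [-0.21  0.76 -1.    1.7   0.72  1.08  0.22]
shift [ 0.35  0.46 17.25]
```

View pics/w5z.png

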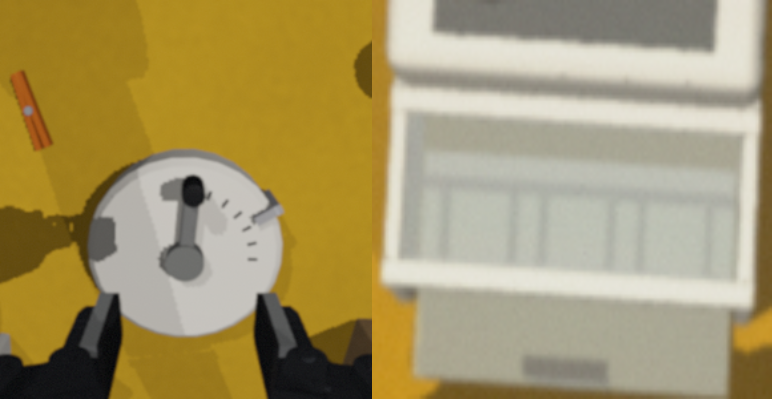

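The left half shows the lever against its stop. The right half shows the empty tray with three pockets, and the tab at (565,370).

```bash
python3 - <<'E'
from h import *
c=viewer.calibration('top');T=cv2.imread('pics/top0.png').astype(int)
g=lambda x,y,z:ray('top',(x,y),z,c)
a=g(184.1,148.2,60);b=g(298.1,155.2,60);print('front edge',a,b,np.linalg.norm(b-a))
d=(a-b)/np.linalg.norm(a-b);print('yaw from y axis deg',np.degrees(np.arctan2(-d[0],d[1])))
sub=T[164:180,215:268].min(2); m=(sub>sub.mean()+35).astype(np.uint8)
cs,_=cv2.findContours(m,cv2.RETR_EXTERNAL,cv2.CHAIN_APPROX_NONE);k=max(cs,key=cv2.contourArea);r=cv2.minAreaRect(k);print(r)
cc=np.array(r[0])+[215,164];print('tab',g(*cc,48),[np.round(g(*(q+[215,164]),48)[:2],1).tolist() for q in cv2.boxPoints(r)])
for u,v in [(187,50),(302,52)]:print(g(u,v,95))
E
```

```text
front edge [649.89872024 174.00900395  60.        ] [634.08542617 -90.79551423  60.        ] 265.2762581128138
yaw from y axis deg -3.4174654968002036
((24.986207962036133, 7.734483242034912), (26.131301879882812, 5.3437042236328125), 3.3664605617523193)
tab [596.90289582  45.02536785  48.        ] [[592.3, 75.9], [605.0, 75.3], [601.5, 14.1], [588.8, 14.8]]
[868.72981014 163.22660096  95.        ]
[865.11681361 -98.50972405  95.        ]
```

>>> arm_command(rows=[[[0, 0, 0], [0, 0, 9.9]], [[0, 0, 0], [0, 0, 9.9]], [[0, 0, 0], [0, 0, 9.9]], [[0, 0, 0], [0, 0, 9.9]], [[0, 0, 0], [0, 0, 9.9]], [[0, 0, 0], [0, 0, 9.9]], [[0, 0, 0], [0, 0, 9.9]], [[0, 0, 0], [0, 0, 9.9]], [[0, 0, 0], [0, 0, 9.9]], [[0, 0, 0], [0, 0, 9.9]], [[-4, 2, 0], [0, 0, 0]], [[-5, 2.5, 0], [0, 0, 0]], [[-5, 2.5, 0], [0, 0, 0]], [[-5, 2.5, 0], [0, 0, 0]], [[-5, 2.5, 0], [0, 0, 0]], [[0, 0, 0], [0, 0, 0]]], grip=4)

```text
clock: 12.58
position: [549.8, 102.2, 238.9]
orientation: [0.001, 0.731, 0.682, -0.003]
ft_force: [-0.6, 0.9, -1.1]
finger_gap: 40.0
grip_force: 0.0
```

```bash
cat >> h.py <<'E'
FX=np.array([np.cos(np.radians(-3.4)),np.sin(np.radians(-3.4)),0]);FY=np.array([-FX[1],FX[0],0]);Z=np.array([0,0,1.])
E
python3 - <<'E'
from h import *
goto([597,45,150],np.c_[FY,FX,-Z])
I,c,p,R=snap('wrist','w6')
for X in ([597,45,48],FY*30+[597,45,48],-FY*30+[597,45,48]): print(pix('wrist',np.array(X),c))
cv2.imwrite('pics/w6.png',I)
E
```

```text
t 12.57 p [549.8 102.2 238.9] x [ 0.07   0.998 -0.006] z [-0.003 -0.006 -1.   ] q [ 0.06  0.64 -0.55  1.74  0.42  0.89 -0.75]
shift [-5.33  5.13  8.91]
rot [-0.2  0.3 -0.6]
[326.87149934 226.9652639 ]
[327.93266472 201.40896936]
[325.69951447 250.97077418]
```

View pics/w6.png

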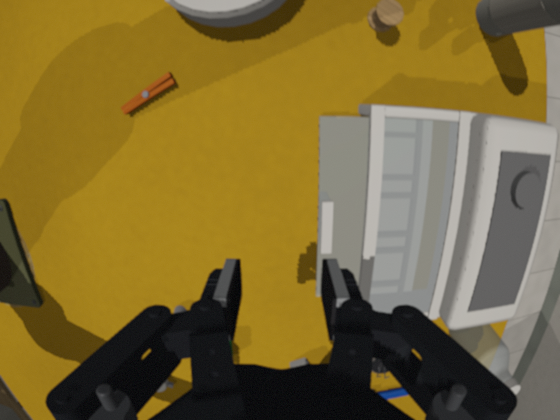

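The tab appears at (327,203-255), where predicted; I descend on it.

>>> arm_command(rows=[[[-2.67, 2.57, 2.5], [0, 0, -0.6]], [[-2.67, 2.57, 2.5], [0, 0, 0]], [[0, 0, 4], [0, 0, 0]], [[0, 0, 4], [0, 0, 0]], [[0, 0, 0], [0, 0, 0]]])

```text
clock: 13.25
position: [593.9, 54.8, 108.1]
orientation: [-0.002, 0.723, 0.691, -0.003]
ft_force: [-0.4, -0.4, 0.4]
finger_gap: 40.3
grip_force: 0.0
```

```bash
python3 - <<'E'
from h import *
goto([597,45,17],np.c_[FY,FX,-Z])
I,c,p,R=snap('wrist','w7')
E
```

```text
t 13.25 p [593.9  54.8 108.1] x [ 0.046  0.999 -0.001] z [-0.008 -0.001 -1.   ] q [ 0.09  0.85 -0.46  1.74  0.55  0.69 -0.72]
shift [-0.95  0.42  9.1 ]
rot [-0.5  0.1  0.8]
```

View pics/w7.png

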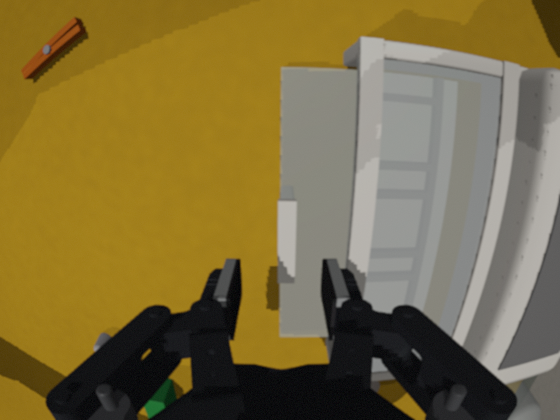

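```bash
python3 - <<'E'
from h import *
c=viewer.calibration('wrist')
for q in [(278,201),(297,201),(277,275),(296,280)]: print(q,ray('wrist',q,48,c))
for q in [(357,160),(382,160),(350,250)]: print('frame front',ray('wrist',q,60,c))
E
```

```text
(278, 201) [594.58705051  73.71253005  48.        ]
(297, 201) [607.17720489  73.16338825  48.        ]
(277, 275) [591.12898575  17.30290639  48.        ]
(296, 280) [604.87168574  12.36152181  48.        ]
frame front [644.51833615 101.82094463  60.        ]
frame front [660.70072169 101.53955358  60.        ]
frame front [641.53541943  41.01122542  60.        ]
```

>>> arm_command(rows=[[[-0.9, 0.6, 3], [0, 0, 0.8]], [[0, 0, 3], [0, 0, 0]], [[0, 0, 2.7], [0, 0, 0]], [[0, 0, 0.3], [0, 0, 0]], [[0, 0, 0], [0, 0, 0]]])

```text
clock: 13.92
position: [604.1, 45.3, 23.0]
orientation: [0.001, 0.729, 0.685, 0.001]
ft_force: [-0.3, 0.3, -1.3]
finger_gap: 40.2
grip_force: 0.4
```

>>> arm_command(rows=[[[0, 0, 0], [0, 0, 0]], [[0, 0, 0], [0, 0, 0]], [[0, 0, 0], [0, 0, 0]], [[0, 0, 0], [0, 0, 0]]], grip=0.3)

```text
clock: 14.42
position: [597.9, 45.0, 22.4]
orientation: [-0.002, 0.728, 0.686, -0.004]
ft_force: [-10.7, 1.3, 11.3]
finger_gap: 9.1
grip_force: 59.4
```

>>> arm_command(rows=[[[0, -1, 0], [0, 0, 0]], [[0, -2, 0], [0, 0, 0]], [[0, -2, 0], [0, 0, 0]], [[0, -2, 0], [0, 0, 0]], [[0, -2, 0], [0, 0, 0]], [[0, -2, 0], [0, 0, 0]], [[0, -2, 0], [0, 0, 0]], [[0, -1, 0], [0, 0, 0]], [[0, -0.5, 0], [0, 0, 0]], [[0, 0, 0], [0, 0, 0]], [[0, 0, 0], [0, 0, 0]]])

```text
clock: 15.8
position: [458.2, 52.3, 22.3]
orientation: [0.001, 0.729, 0.685, -0.0]
ft_force: [-1.3, -3.5, 9.4]
finger_gap: 8.6
grip_force: 60.4
```

>>> arm_command(rows=[[[0, -0.4, 0], [0, 0, 0]], [[0, 0, 0], [0, 0, 0]]])

```text
clock: 16.05
position: [454.8, 52.5, 22.3]
orientation: [0.001, 0.729, 0.685, -0.0]
ft_force: [-0.6, -2.7, 8.4]
finger_gap: 9.2
grip_force: 60.3
```

>>> arm_command(rows=[[[0, -0.4, 0], [0, 0, 0]], [[0, 0, 0], [0, 0, 0]]])

```text
clock: 16.3
position: [453.1, 52.6, 22.3]
orientation: [0.002, 0.729, 0.684, 0.001]
ft_force: [3.8, -4.5, 5.3]
finger_gap: 8.8
grip_force: 60.1
```

>>> arm_command(rows=[[[0, 0, 0], [0, 0, 0]], [[0, 0, 0], [0, 0, 0]], [[0, 0, -3], [0, 0, 0]], [[0, 0, -5], [0, 0, 0]], [[1, 1, -5], [0, 0, 0]], [[1, 2, -5], [0, 0, 0]], [[1, 2, -5], [0, 0, 0]], [[2, 2, 0], [0, 0, 0]], [[0, 0, 0], [0, 0, 0]], [[0, 0, 0], [0, 0, 0]]], grip=4)

```text
clock: 17.55
position: [521.9, 99.0, 250.5]
orientation: [-0.0, 0.729, 0.685, -0.001]
ft_force: [-1.3, -0.8, -0.2]
finger_gap: 39.8
grip_force: 0.0
```

```bash
python3 - <<'E'
from h import *
goto([453,52.6,17])
I,c,p,R=snap('wrist','w8')
E
```

```text
t 17.55 p [521.9  99.  250.5] x [ 0.062  0.998 -0.001] z [-0.002 -0.001 -1.   ] q [ 0.11  0.6  -0.63  1.81  0.44  0.88 -0.79]
shift [-5.03 -6.54 23.37]
```

View pics/w8.png

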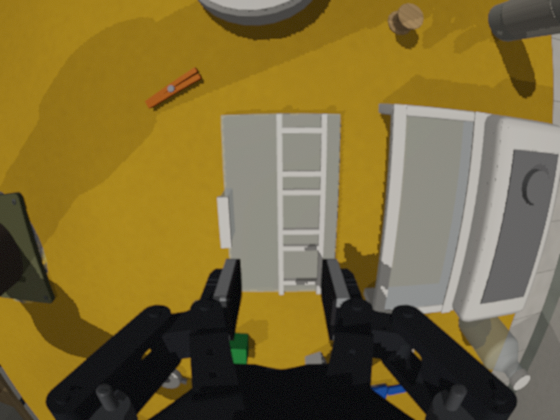

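The tray is out. Its pockets are framed by white rims at x≈280 and 324, with cross-bars at rows 130, 174, 191, 233, 249 and 283. I compute the centres numerically.

```bash
python3 - <<'E'
from h import *
c=viewer.calibration('wrist');I=cv2.imread('pics/w8.png').astype(int)
G=cv2.cvtColor(I.astype(np.uint8),cv2.COLOR_BGR2GRAY).astype(float)
from scipy.signal import find_peaks
def pk(v,o):
    q,_=find_peaks(v,prominence=12); 
    return [(round(o+i+ (0 if not 0<i<len(v)-1 else .5*(v[i-1]-v[i+1])/(v[i-1]-2*v[i]+v[i+1])),2),int(v[i])) for i in q]
for r in (152,212,262): print('row',r,pk(G[r-6:r+7,260:345].mean(0),260))
print('cols',pk(G[118:292,292:314].mean(1),118))
E
```

```text
row 152 [(np.float64(279.13), 189), (np.float64(323.39), 188)]
row 212 [(np.float64(279.86), 188), (np.float64(321.9), 187)]
row 262 [(np.float64(280.43), 186), (np.float64(338.95), 103)]
cols [(np.float64(130.12), 188), (np.float64(173.42), 188), (np.float64(192.17), 188), (np.float64(231.95), 187), (np.float64(248.41), 153)]
```

```bash
python3 - <<'E'
from h import *
c=viewer.calibration('wrist')
g=lambda x,y:ray('wrist',(x,y),16,c)[:2]
a=g(279.13,152);b=g(323.39,152);e=g(279.86,212);f=g(321.9,212);h=g(280.43,262)
print(a,b,e,f,h, np.linalg.norm(a-b),np.linalg.norm(e-f))
d=h-a;print('yaw',np.degrees(np.arctan2(d[0],-d[1])))
bars=[g(303-(r-130)*.02,r) for r in (130.1,173.4,192.2,232,248.4)];print(np.round(bars,1))
print('centres', (bars[0]+bars[1])/2,(bars[2]+bars[3])/2,(a+b)/2,(e+f)/2)
E
```

```text
[520.90430153 122.60146954] [572.87811237 119.80470585] [517.12679542  48.23257007] [569.10742008  45.0466247 ] [513.51080536 -21.46022231] 52.049004800030836 52.07816805015505
yaw -2.9379412676433727
[[550.1 146.8]
 [546.6  95.3]
 [545.1  72. ]
 [542.1  19.8]
 [540.8  -3.2]]
centres [548.3441172  121.04946344] [543.59978222  45.91566118] [546.89120695 121.20308769] [543.11710775  46.63959738]
```

>>> arm_command(rows=[[[-5, -0.3, 0], [0, 0, 0]], [[-5, -0.3, 0], [0, 0, 0]], [[-5, -0.3, 0], [0, 0, 0]], [[-5, -0.3, 0], [0, 0, 0]], [[-5, -0.3, 0], [0, 0, 0]], [[-5, -0.3, 0], [0, 0, 0]], [[-5, -0.3, 0.5], [0, 0, 0]], [[0, 0, 0.5], [0, 0, 9.4]], [[0, 0, 0.5], [0, 0, 9.4]], [[0, 0, 0.5], [0, 0, 9.4]], [[0, 0, 0], [0, 0, 9.4]], [[0, 0, 0], [0, 0, 9.4]], [[0, 0, 0], [0, 0, 9.4]], [[0, 0, 0], [0, 0, 9.4]], [[0, 0, 0], [0, 0, 0]]], grip=6)

```text
clock: 19.48
position: [479.3, -248.4, 230.9]
orientation: [-0.0, 0.984, 0.18, -0.001]
ft_force: [0.7, -0.3, -0.7]
finger_gap: 60.1
grip_force: 0.0
```

```bash
cat >> h.py <<'E'
FX=np.array([np.cos(np.radians(-2.94)),np.sin(np.radians(-2.94)),0]);FY=np.array([-FX[1],FX[0],0])
def white(n,z=40,I=None,c=None,smin=200,vmin=110,lo=(15,60)):
    "white blobs whose outline cast on height z has a cartridge's size: centre, long, short, angle of short side"
    if I is None: I,c,_,_=snap(n,'auto_%d'%int(sense()['clock']*100))
    h=cv2.cvtColor(I,cv2.COLOR_BGR2HSV); m=((h[...,1]<75)&(h[...,2]>vmin)).astype(np.uint8)
    for k in cv2.findContours(m,cv2.RETR_EXTERNAL,cv2.CHAIN_APPROX_NONE)[0]:
        if cv2.contourArea(k)<60: continue
        w=np.array([ray(n,q[0],z,c)[:2] for q in k],np.float32)
        r=cv2.minAreaRect(w); a,b=r[1]
        if lo[0]<min(a,b) and max(a,b)<lo[1]:
            q=cv2.boxPoints(r); e=q[1]-q[0]; f=q[2]-q[1]; s=e if np.hypot(*e)<np.hypot(*f) else f
            an=np.degrees(np.arctan2(s[1],s[0])); an=(an+90)%180-90
            print(n,'c',np.round(r[0],1),'size',np.round([max(a,b),min(a,b)],1),'short ang',round(an,1),'px',np.round(k.mean((0,1))), 'fill',round(cv2.contourArea(w)/(a*b),2))
E
python3 - <<'E'
from h import *
goto([482,-252,230])
for v in (90,130,160): print(v); white('wrist',vmin=v)
white('top')
c=viewer.calibration('wrist');I=cv2.imread('pics/w8.png');
E
```

```text
t 19.48 p [ 479.3 -248.4  230.9] x [ 0.935  0.354 -0.002] z [-0.002 -0.    -1.   ] q [ 0.58  0.59 -0.31  1.82  0.24  0.77 -1.06]
shift [0.12 0.43 0.09]
90
wrist c [ 314.  -255.2] size [54.4 49.7] short ang -67.2 px [241. 301.] fill 0.74
wrist c [ 431.2 -347.5] size [44.6 43.2] short ang 22.5 px [344. 250.] fill 0.62
wrist c [ 532.5 -338.2] size [50.1 28.9] short ang -5.7 px [377. 165.] fill 0.78
wrist c [ 561.  -225.7] size [40.6 28.9] short ang 21.1 px [289. 100.] fill 0.95
130
wrist c [ 309.9 -256.1] size [48.3 45.9] short ang 22.7 px [238. 305.] fill 0.79
wrist c [ 428.4 -348.2] size [46.1 37.4] short ang 19.6 px [344. 252.] fill 0.63
wrist c [ 561.  -225.1] size [39.6 28.8] short ang 21.4 px [288. 100.] fill 0.96
160
wrist c [ 309.6 -255.9] size [47.4 46.1] short ang -32.9 px [239. 306.] fill 0.77
wrist c [ 425. -352.] size [40.9 27.4] short ang 22.4 px [347. 254.] fill 0.85
wrist c [ 561.3 -225.1] size [39.6 28.8] short ang 21.4 px [288. 101.] fill 0.93
top c [ 296.9 -252.3] size [52.2 49.2] short ang 30.4 px [368. 300.] fill 0.74
top c [ 424.8 -346.8] size [48.2 30.1] short ang 21.0 px [407. 246.] fill 0.78
top c [ 559.7 -221.8] size [45.9 28.5] short ang 20.6 px [353. 188.] fill 0.87
top c [ 682.3 -173.1] size [45.7 44. ] short ang -71.3 px [331. 137.] fill 0.18
top c [ 854.5 -173.8] size [59.1 51.2] short ang -14.2 px [331.  65.] fill 0.62
top c [ 872.  -398.3] size [37.  25.7] short ang 45.2 px [423.  60.] fill 0.57
top c [ 897.1 -183.9] size [37.7 33.9] short ang 89.5 px [336.  50.] fill 0.79
```

>>> arm_command(rows=[[[0, 0, 0], [0, 9.2, 0]], [[0, 0, 0], [0, 9.2, 0]], [[0, 0, 0], [0, 9.2, 0]], [[0, 0, 0], [0, 9.2, 0]], [[0, 0, 0], [0, 9.2, 0]], [[0, 0, 0], [0, 9.0, 0]], [[0, 0, 0], [0, 0, 0]]], grip=6)

```text
clock: 20.55
position: [477.1, -256.1, 227.4]
orientation: [-0.071, 0.919, 0.17, 0.348]
ft_force: [-0.1, -0.5, 0.5]
finger_gap: 59.9
grip_force: 0.0
```

```bash
cat >> h.py <<'E'
def up(g,tilt):
    "tool x toward heading g (deg), leaning so that the tool z points tilt deg toward g from straight down"
    a,t=np.radians(g),np.radians(tilt); G=np.array([np.cos(a),np.sin(a),0])
    z=np.sin(t)*G-np.cos(t)*Z; x=np.cos(t)*G+np.sin(t)*Z
    return np.c_[x,np.cross(z,x),z]
E
python3 - <<'E'
from h import *
Rm=up(21.4,55); P=np.array([561,-225,20.]); goto(P-100*Rm[:,2],Rm); print(P-100*Rm[:,2])
E
```

```text
t 20.55 p [ 477.1 -256.1  227.4] x [0.7   0.262 0.664] z [ 0.616  0.249 -0.747] q [ 1.39  0.8  -1.01  2.18  0.58  0.06 -1.09]
shift [-9.4   0.36 11.72]
rot [-0.3 13.4 -0.7]
[ 484.73237251 -254.88895638   77.35764364]
```

```bash
python3 - <<'E'
from h import *
Rm=up(21.4,35); P=np.array([561,-225,20.]); goto(P-90*Rm[:,2],Rm); print(P-90*Rm[:,2])
p,R=pose(); print('shift in final axes',Rm.T@(P-90*Rm[:,2]-p)/10)
E
```

```text
t 20.55 p [ 477.1 -256.1  227.4] x [0.7   0.262 0.664] z [ 0.616  0.249 -0.747] q [ 1.39  0.8  -1.01  2.18  0.58  0.06 -1.09]
shift [-6.05  0.33 12.51]
rot [-0.5 -6.6 -0.6]
[ 512.93714908 -243.83562531   93.72368399]
shift in final axes [-4.56494198  0.17061792 13.12255465]
```

>>> arm_command(rows=[[[0, 0, 0], [-0.5, -6.6, -0.6]], [[-1.1, 0.05, 3.3], [0, 0, 0]], [[-1.1, 0.05, 3.3], [0, 0, 0]], [[-1.2, 0.05, 3.3], [0, 0, 0]], [[-1.2, 0.02, 3.2], [0, 0, 0]], [[0, 0, 0], [0, 0, 0]], [[0, 0, 0], [0, 0, 0]]])

```text
clock: 21.42
position: [484.9, -242.3, 153.6]
orientation: [-0.07, 0.94, 0.186, 0.277]
ft_force: [0.4, -0.0, 1.0]
finger_gap: 60.2
grip_force: 0.0
```

```bash
python3 - <<'E'
from h import *
Rm=up(21.4,35); P=np.array([561,-225,20.]); goto(P,Rm)
E
```

```text
t 21.43 p [ 484.9 -242.3  153.6] x [0.778 0.311 0.546] z [ 0.495  0.234 -0.837] q [ 1.22  0.88 -0.91  2.17  1.41  0.15 -1.93]
shift [-0.84  1.73 15.35]
rot [-2.1  1.9  0.3]
```

>>> arm_command(rows=[[[-0.2, 0.3, 1.5], [-0.5, 0.5, 0]], [[-0.2, 0.3, 1.5], [-0.5, 0.5, 0]], [[-0.2, 0.3, 1.5], [-0.5, 0.4, 0]], [[-0.2, 0.3, 1.5], [-0.5, 0.4, 0]], [[0, 0, 0], [0, 0, 0]], [[0, 0, 0], [0, 0, 0]]])

```text
clock: 22.18
position: [512.4, -242.7, 100.3]
orientation: [-0.056, 0.937, 0.18, 0.294]
ft_force: [0.0, 1.0, 0.9]
finger_gap: 60.4
grip_force: 0.0
```

```bash
python3 - <<'E'
from h import *
Rm=up(21.4,35); P=np.array([561,-225,20.]); goto(P,Rm)
E
```

```text
t 22.18 p [ 512.4 -242.7  100.3] x [0.763 0.304 0.57 ] z [ 0.53   0.211 -0.821] q [ 1.25  1.09 -1.07  2.16  1.94  0.39 -2.38]
shift [-0.33  0.16  9.54]
rot [-0.2  0.2  0.3]
```

>>> arm_command(rows=[[[-0.1, 0.05, 1.9], [0, 0, 0]], [[-0.1, 0.05, 1.9], [0, 0, 0]], [[-0.1, 0.05, 1.9], [0, 0, 0]], [[0, 0, 1.9], [0, 0, 0]], [[0, 0, 1.9], [0, 0, 0]], [[0, 0, 0], [0, 0, 0]]])

```text
clock: 22.92
position: [561.3, -224.5, 19.3]
orientation: [-0.057, 0.937, 0.18, 0.293]
ft_force: [-0.4, -0.1, 0.4]
finger_gap: 60.1
grip_force: 0.0
```

```bash
python3 - <<'E'
from h import *
Rm=up(21.4,35); P=np.array([561,-225,20.]); goto(P,Rm); print(sense()['ft_force'])
E
```

```text
t 22.93 p [ 561.3 -224.5   19.3] x [0.763 0.304 0.57 ] z [ 0.529  0.212 -0.821] q [ 1.16  1.3  -1.09  2.08  2.09  0.53 -2.44]
shift [ 0.    0.04 -0.09]
rot [-0.2  0.2  0.3]
[-0.41390281 -0.11070636  0.41495452]
```

>>> arm_command(rows=[[[0, 0, 0], [0, 0, 0]], [[0, 0, 0], [0, 0, 0]], [[0, 0, 0], [0, 0, 0]], [[1.2, 0, -1.6], [0, 0, 0]], [[1.2, 0, -1.6], [0, 0, 0]], [[1.2, 0, -1.6], [0, 0, 0]], [[0, 0, 0], [0, -6, 0]], [[0, 0, 0], [0, -8, 0]], [[0, 0, 0], [0, -8, 0]], [[0, 0, 0], [0, -8, 0]], [[0, 0, 0], [0, -8, 0]], [[0, 0, 0], [0, -8, 0]], [[0, 0, 0], [0, 0, 0]]], grip=3)

```text
clock: 24.55
position: [564.3, -223.0, 76.7]
orientation: [0.014, 0.979, 0.19, -0.071]
ft_force: [-0.2, 0.1, -1.3]
finger_gap: 38.5
grip_force: 62.3
```

```bash
python3 - <<'E'
from h import *
Rm=up(21.4,-40); goto([510,-240,70],Rm)
E
```

```text
t 24.55 p [ 564.3 -223.    76.7] x [ 0.918  0.369 -0.144] z [-0.133 -0.055 -0.99 ] q [ 0.66  1.03 -0.8   1.6   0.88  1.05 -1.67]
shift [-5.52 -0.45  1.48]
rot [  0.3 -31.7   0.4]
```

>>> arm_command(rows=[[[-1.4, 0, 0.2], [0, -8, 0]], [[-1.4, 0, -0.2], [0, -8, 0]], [[-1.3, 0, -0.4], [0, -8, 0]], [[-1.1, 0, -0.7], [0, -9, 0]], [[0, 0, 0], [0, 0, 0]], [[0, 0, 0], [0, 0, 0]]])

```text
clock: 25.3
position: [521.3, -242.9, 103.2]
orientation: [0.068, 0.919, 0.176, -0.347]
ft_force: [-0.7, -0.8, -0.5]
finger_gap: 38.3
grip_force: 62.3
```

```bash
python3 - <<'E'
from h import *
Rm=up(21.4,-41); goto([512,-240,21],Rm); p,R=pose();print(R.inv().apply([0,0,-1])); print(sense()['finger_gap'])
E
```

```text
t 25.3 p [ 521.3 -242.9  103.2] x [ 0.698  0.276 -0.661] z [-0.614 -0.247 -0.75 ] q [ 0.42  1.17 -0.63  1.25  0.76  1.67 -1.54]
shift [ 4.87 -0.64  6.67]
rot [0.3 0.4 0.1]
[ 0.66140539 -0.00284673  0.7500232 ]
38.29579646490637
```

>>> arm_command(rows=[[[1.4, 0, 1.6], [0, 0, 0]], [[1.4, 0, 1.6], [0, 0, 0]], [[1.4, 0, 1.6], [0, 0, 0]], [[1.3, 0, 1.45], [0, 0, 0]], [[0, 0, 0], [0, 0, 0]], [[0, 0, 0], [0, 0, 0]]])

```text
clock: 26.05
position: [522.1, -241.7, 19.9]
orientation: [0.068, 0.918, 0.176, -0.348]
ft_force: [-0.3, -0.9, -1.9]
finger_gap: 38.6
grip_force: 62.9
```

>>> arm_command(rows=[[[0, 0, 0], [0, 0, 0]], [[0, 0, 0], [0, 0, 0]], [[0, 0, 0], [0, 0, 0]], [[0, 0, -1], [0, 0, 0]], [[0, 0, -4], [0, 0, 0]], [[0, 0, -4], [0, 0, 0]], [[0, 0, -2], [0, 8, 0]], [[0, 0, -2], [0, 8, 0]], [[0, 0, -2], [0, 8, 0]], [[0, 0, -2], [0, 9, 0]], [[0, 0, 0], [0, 8, 0]], [[0, 0, 0], [0, 0, 0]]], grip=5.4)

```text
clock: 27.55
position: [611.3, -207.8, 157.4]
orientation: [0.003, 0.982, 0.188, -0.006]
ft_force: [0.5, -0.1, -0.8]
finger_gap: 53.9
grip_force: 0.0
```

```bash
python3 - <<'E'
from h import *
Rm=up(21.4,0); goto([430,-275,230],Rm)
E
```

```text
t 27.55 p [ 611.3 -207.8  157.4] x [ 0.93   0.368 -0.012] z [-0.01  -0.008 -1.   ] q [ 0.68  0.93 -0.86  1.54  0.79  1.05 -1.59]
shift [-19.42  -0.4   -7.03]
rot [0.2 0.7 0.2]
```

>>> arm_command(rows=[[[-4.5, 0, -1.8], [0, 0, 0]], [[-4.5, 0, -1.8], [0, 0, 0]], [[-4.5, 0, -1.8], [0, 0, 0]], [[-4.5, 0, -1.8], [0, 0, 0]], [[0, 0, 0], [0, 0, 0]], [[0, 0, 0], [0, 0, 0]]])

```text
clock: 28.3
position: [448.6, -270.8, 230.3]
orientation: [0.002, 0.982, 0.189, -0.004]
ft_force: [0.3, 0.2, -0.1]
finger_gap: 53.9
grip_force: 0.0
```

```bash
python3 - <<'E'
from h import *
goto([441,-273,230],up(21.4,0))
for v in (110,150): white('wrist',z=28,vmin=v)
E
```

```text
t 28.3 p [ 448.6 -270.8  230.3] x [ 0.928  0.371 -0.008] z [-0.007 -0.005 -1.   ] q [ 1.01  0.72 -0.97  1.84  0.72  0.98 -1.46]
shift [-0.79 -0.08  0.04]
rot [0.1 0.5 0.4]
wrist c [ 304.3 -269.2] size [49.6 26.2] short ang -70.6 px [235. 281.] fill 0.73
wrist c [ 426.2 -352.3] size [45.2 41. ] short ang 23.3 px [337. 222.] fill 0.68
wrist c [ 532.  -343.1] size [50.5 30.8] short ang -4.9 px [371. 133.] fill 0.91
wrist c [ 525.1 -241. ] size [40.7 40.4] short ang 21.5 px [281. 101.] fill 0.97
wrist c [ 304.1 -268.7] size [47.9 24.4] short ang -69.0 px [235. 282.] fill 0.69
wrist c [ 421. -356.] size [42.5 28.9] short ang 21.7 px [340. 225.] fill 0.94
wrist c [ 531.4 -346.8] size [41.9 29.3] short ang -5.0 px [374. 135.] fill 0.94
wrist c [ 524.8 -240.5] size [40.6 39.5] short ang 21.7 px [281. 102.] fill 0.97
```

The cartridge lies flat with a plain white 40×40 top, at (525,-240.7), heading 21.5°. I regrasp it from above.

>>> arm_command(rows=[[[4.1, 0, 3], [0, 0.5, 0.3]], [[4.1, 0, 3], [0, 0, 0]], [[0, 0, 5], [0, 0, 0]], [[0, 0, 4], [0, 0, 0]], [[0, 0, 0], [0, 0, 0]]], grip=6)

```text
clock: 29.02
position: [521.6, -240.0, 76.7]
orientation: [-0.001, 0.982, 0.187, -0.003]
ft_force: [-0.5, 0.7, 0.4]
finger_gap: 60.2
grip_force: 0.0
```

```bash
python3 - <<'E'
from h import *
goto([525,-240.7,10],up(21.5,0))
E
```

```text
t 29.02 p [ 521.6 -240.    76.7] x [ 0.93   0.368 -0.005] z [-0.006 -0.    -1.   ] q [ 0.78  0.96 -0.78  1.82  0.95  0.79 -1.7 ]
shift [0.33 0.2  6.66]
rot [-0.1  0.3  0.1]
```

>>> arm_command(rows=[[[0.3, 0.2, 2.5], [0, 0.3, 0]], [[0, 0, 2.5], [0, 0, 0]], [[0, 0, 1.6], [0, 0, 0]], [[0, 0, 0], [0, 0, 0]]])

```text
clock: 29.52
position: [527.0, -242.2, 13.8]
orientation: [0.001, 0.982, 0.186, 0.003]
ft_force: [1.1, 0.4, -0.2]
finger_gap: 59.9
grip_force: 0.0
```

>>> arm_command(rows=[[[0, 0, 0], [0, 0, 0]], [[0, 0, 0], [0, 0, 0]], [[0, 0, 0], [0, 0, 0]], [[0, 0, 0], [0, 0, 0]], [[0, 0, -3], [0, 0, 0]], [[0, 0, -4], [0, 0, 0]], [[0, 0, -4], [0, 0, 0]], [[0, 0, 0], [0, 0, 0]]], grip=3)

```text
clock: 30.52
position: [528.3, -242.6, 127.2]
orientation: [0.002, 0.983, 0.186, 0.006]
ft_force: [0.2, 0.8, -0.7]
finger_gap: 38.8
grip_force: 60.7
```

>>> arm_command(rows=[[[0, 0, 0], [0, 0, -9.4]], [[0, 0, 0], [0, 0, -9.4]], [[0, 0, 0], [0, 0, -9.4]], [[0, 0, 0], [0, 0, -9.4]], [[0, 0, 0], [0, 0, -9.4]], [[0, 0, 0], [0, 0, -9.4]], [[0, 0, 0], [0, 0, -9.2]], [[4.55, 0, 0], [0, 0, 0]], [[4.55, 0, 0], [0, 0, 0]], [[4.55, 0, 0], [0, 0, 0]], [[4.55, 0, 0], [0, 0, 0]], [[4.55, 0, 0], [0, 0, 0]], [[4.55, 0, 0], [0, 0, 0]], [[4.55, 0, 0], [0, 0, 0]], [[4.55, 0, 0], [0, 0, 0]], [[0, 0, 0], [0, 0, 0]], [[0, 0, 0], [0, 0, 0]]])

```text
clock: 32.65
position: [544.3, 120.0, 122.8]
orientation: [0.002, 0.725, 0.689, 0.001]
ft_force: [-0.8, -0.2, -1.2]
finger_gap: 38.4
grip_force: 60.7
```

```bash
cat >> h.py <<'E'
PK={2:np.array([547.0,121.1,0]),1:np.array([543.3,46.1,0]),0:np.array([539.5,-28.9,0])}
E
python3 - <<'E'
from h import *
goto(PK[2]+1.2*FY+20*Z,up(87.06,0)); s=sense(); print(s['finger_gap'],s['grip_force'])
E
```

```text
t 32.65 p [544.3 120.  122.8] x [ 0.052  0.999 -0.002] z [ 0.004 -0.002 -1.   ] q [ 0.26  0.97 -1.05  1.85  1.03  0.99 -1.31]
shift [ 0.27  0.22 10.28]
rot [ 0.2  0.1 -0. ]
38.425371529170135 60.65565347671509
```

```bash
python3 - <<'E'
from h import *
# w8 was taken with TCP 521.9,99,250.5; rebuild its calibration from the present rigid mount
c=viewer.calibration('wrist');p,R=pose();Rc=np.array(c['R']);o=-Rc.T@c['t']
ot=R.inv().apply(o-p); Rt=Rc@R.as_matrix()
R8=np.c_[[.062,.998,-.001],np.cross([-.002,-.001,-1],[.062,.998,-.001]),[-.002,-.001,-1]]; p8=np.array([521.9,99,250.5])
Rn8=Rt@R8.T; c8=dict(camera_matrix=c['camera_matrix'],R=Rn8,t=-Rn8@(p8+R8@ot))
print(ray('wrist',(279.13,152),16,c8))
G=cv2.cvtColor(cv2.imread('pics/w8.png'),cv2.COLOR_BGR2GRAY).astype(int)
for r in (205,215,225,235,243): print(r,G[r-2:r+3,212:238].mean(0).astype(int))
E
```

```text
[520.95892274 122.94460056  16.        ]
205 [133 133 133 133 141 161 180 187 188 188 188 188 188 188 188 177 144 122
 121 123 126 131 139 142 142 141]
215 [134 134 133 133 133 145 166 183 188 188 188 188 188 188 189 187 172 134
 117 122 124 128 135 140 142 142]
225 [134 134 134 134 133 134 149 172 185 189 188 188 188 188 188 188 182 158
 125 118 123 125 130 138 142 142]
235 [133 132 133 132 131 131 134 151 175 187 189 188 188 188 188 188 188 179
 146 121 123 131 138 141 142 142]
243 [133 133 133 134 133 133 133 140 158 178 187 188 188 188 188 188 188 187
 170 139 133 141 142 142 142 141]
```

```bash
python3 - <<'E'
from h import *
c=viewer.calibration('wrist');p,R=pose();Rc=np.array(c['R']);o=-Rc.T@c['t']
ot=R.inv().apply(o-p); Rt=Rc@R.as_matrix()
R8=np.c_[[.062,.998,-.001],np.cross([-.002,-.001,-1],[.062,.998,-.001]),[-.002,-.001,-1]]; p8=np.array([521.9,99,250.5])
Rn8=Rt@R8.T; c8=dict(camera_matrix=c['camera_matrix'],R=Rn8,t=-Rn8@(p8+R8@ot))
print(ray('wrist',(223.75,225),48,c8),ray('wrist',(222.0,205),48,c8))
E
```

```text
[452.22384648  47.86152139  48.        ] [453.14666517  72.23058284  48.        ]
```

>>> arm_command(rows=[[[0.27, 0.25, 3], [0.2, 0.1, 0]], [[0, 0, 3], [0, 0, 0]], [[0, 0, 2], [0, 0, 0]], [[0, 0, 0], [0, 0, 0]], [[0, 0, 0], [0, 0, 0]]])

```text
clock: 33.28
position: [548.1, 123.1, 44.3]
orientation: [0.0, 0.726, 0.688, 0.002]
ft_force: [-0.2, 0.6, -0.3]
finger_gap: 38.3
grip_force: 60.7
```

```bash
python3 - <<'E'
from h import *
goto(PK[2]+1.2*FY+0.5*FX+20*Z,up(87.06,0)); s=sense(); print(s['finger_gap'],s['grip_force'])
E
```

```text
t 33.27 p [548.1 123.1  44.3] x [0.053 0.999 0.002] z [ 0.003  0.002 -1.   ] q [ 0.21  1.08 -0.96  1.87  1.18  0.9  -1.41]
shift [-0.09 -0.05  2.43]
rot [ 0.1 -0.1 -0.1]
38.32907647018007 60.653589963912964
```

>>> arm_command(rows=[[[-0.09, -0.05, 1], [0, 0, 0]], [[0, 0, 0.8], [0, 0, 0]], [[0, 0, 0.5], [0, 0, 0]], [[0, 0, 0], [0, 0, 0]]])

```text
clock: 33.78
position: [549.0, 122.3, 23.2]
orientation: [0.002, 0.725, 0.688, 0.002]
ft_force: [0.1, -4.9, 18.7]
finger_gap: 38.3
grip_force: 62.8
```

>>> arm_command(rows=[[[0, 0, 0.1], [0, 0, 0]], [[0, 0, 0], [0, 0, 0]]])

```text
clock: 34.02
position: [549.2, 122.3, 23.1]
orientation: [0.003, 0.725, 0.688, 0.002]
ft_force: [-2.5, -6.5, 25.7]
finger_gap: 38.6
grip_force: 63.7
```

>>> arm_command(rows=[[[0, 0, -0.1], [0, 0, 0]], [[0, 0, 0], [0, 0, 0]], [[0, 0, 0], [0, 0, 0]], [[0, 0, -3], [0, 0, 0]], [[0, 0, -5], [0, 0, 0]], [[-5, 0, -5], [0, 0, 0]], [[-5, 0, -5], [0, 0, 0]], [[-5, 0, -3], [0, 0, 0]], [[-5, 0, 0], [0, 0, 0]], [[-5, 0, 0], [0, 0, 0]], [[-5, 0, 0], [0, 0, 0]], [[-5, 0, 0], [0, 0, 0]], [[0, 0, 0], [0, 0, 0]]], grip=5.4)

```text
clock: 35.65
position: [528.1, -220.6, 216.9]
orientation: [-0.0, 0.728, 0.685, -0.0]
ft_force: [-0.6, 0.6, 0.3]
finger_gap: 54.0
grip_force: 0.0
```

```bash
python3 - <<'E'
from h import *
goto([400,-385,230],up(22,0))
white('top',z=36)
E
```

```text
t 35.65 p [ 528.1 -220.6  216.9] x [0.061 0.998 0.   ] z [-0.001  0.    -1.   ] q [ 0.92  0.89 -1.18  1.72  0.89  1.18 -0.58]
shift [-17.18 -11.79  -1.3 ]
rot [-0.   0.  64.5]
top c [ 295.7 -252.4] size [50.8 49.3] short ang 28.1 px [367. 300.] fill 0.76
top c [ 424.8 -348. ] size [48.5 30.2] short ang 21.6 px [407. 245.] fill 0.84
top c [ 682.8 -173. ] size [46.3 43.3] short ang -68.9 px [331. 137.] fill 0.21
top c [ 899.  -184.5] size [37.6 34.2] short ang -89.8 px [336.  50.] fill 0.78
```

>>> arm_command(rows=[[[-4.1, -2.4, -0.4], [0, 0, 0]], [[-4.1, -2.4, -0.4], [0, 0, 0]], [[-4.1, -2.4, -0.4], [0, 0, 0]], [[0, 0, 0], [0, 0, 10.2]], [[0, 0, 0], [0, 0, 10.2]], [[0, 0, 0], [0, 0, 10.2]], [[0, 0, 0], [0, 0, 10.2]], [[0, 0, 0], [0, 0, 10.2]], [[0, 0, 0], [0, 0, 10.2]], [[0, 0, 0], [0, 0, 10.2]], [[0, 0, 0], [0, 0, 10.2]], [[0, 0, 0], [0, 0, 9.9]], [[0, 0, 0], [0, 0, 0]]], grip=6)

```text
clock: 37.33
position: [451.8, -332.8, 230.3]
orientation: [-0.001, 0.999, -0.036, 0.001]
ft_force: [-1.2, -0.9, -0.2]
finger_gap: 59.8
grip_force: 0.0
```

```bash
python3 - <<'E'
from h import *
goto([449,-339,230],up(-5,0))
for v in (110,150): white('wrist',z=40,vmin=v)
E
```

```text
t 37.33 p [ 451.8 -332.8  230.3] x [ 0.997 -0.073  0.002] z [ 0.002  0.002 -1.   ] q [ 1.03  0.72 -0.84  1.74  0.63  0.97 -1.7 ]
shift [-0.23  0.64  0.03]
rot [-0.1 -0.1  0.8]
wrist c [ 307.7 -267. ] size [48.5 42.9] short ang 75.7 px [236. 297.] fill 0.8
wrist c [ 426.  -352.2] size [41.1 30.1] short ang 22.7 px [301. 203.] fill 0.91
wrist c [ 531.7 -343.3] size [41.5 29.3] short ang -6.2 px [286. 105.] fill 0.92
wrist c [ 306.9 -267.7] size [47.3 41.5] short ang 75.9 px [236. 298.] fill 0.78
wrist c [ 425.  -352.3] size [40.5 28.3] short ang 22.7 px [301. 204.] fill 0.93
wrist c [ 531. -343.] size [40.6 27.9] short ang -5.5 px [286. 105.] fill 0.94
```

>>> arm_command(rows=[[[0, 0.6, 0], [0, 8, 0.3]], [[0, 0, 0], [0, 8.5, 0]], [[0, 0, 0], [0, 8.5, 0]], [[0, 0, 0], [0, 0, 0]]])

```text
clock: 37.92
position: [446.8, -340.1, 228.5]
orientation: [0.008, 0.976, -0.041, 0.214]
ft_force: [0.1, -0.4, -0.7]
finger_gap: 59.9
grip_force: 0.0
```

```bash
python3 - <<'E'
from h import *
Rm=up(-5.7,25);P=np.array([531,-343,20.]);goto(P-90*Rm[:,2],Rm)
E
```

```text
t 37.92 p [ 446.8 -340.1  228.5] x [ 0.905 -0.076  0.419] z [ 0.417 -0.032 -0.908] q [ 1.22  0.62 -0.79  2.09  0.86  0.28 -1.83]
shift [-1.13 -0.44 13.45]
rot [-0.5  0.3  0.8]
```

>>> arm_command(rows=[[[-0.23, -0.09, 2.7], [-0.5, 0.3, 0.8]], [[-0.23, -0.09, 2.7], [0, 0, 0]], [[-0.23, -0.09, 2.7], [0, 0, 0]], [[-0.23, -0.09, 2.7], [0, 0, 0]], [[-0.2, -0.08, 2.65], [0, 0, 0]], [[0, 0, 0], [0, 0, 0]], [[0, 0, 0], [0, 0, 0]]])

```text
clock: 38.8
position: [485.5, -336.2, 119.0]
orientation: [0.006, 0.977, -0.046, 0.209]
ft_force: [-0.3, 0.2, -0.2]
finger_gap: 59.9
grip_force: 0.0
```

```bash
python3 - <<'E'
from h import *
Rm=up(-5.7,25);P=np.array([531,-343,20.]);goto(P,Rm)
E
```

```text
t 38.8 p [ 485.5 -336.2  119. ] x [ 0.909 -0.088  0.408] z [ 0.407 -0.03  -0.913] q [ 1.13  0.87 -0.8   2.1   1.71  0.36 -2.65]
shift [ 0.16  0.33 10.91]
rot [-0.6  0.9  0.2]
```

>>> arm_command(rows=[[[0, 0, 0], [-0.5, -3.5, 0]], [[0, 0, 0], [0, -3.5, 0]], [[0, 0, 0], [0, 0, 0]]])

```text
clock: 39.17
position: [486.9, -336.2, 120.7]
orientation: [0.008, 0.988, -0.047, 0.15]
ft_force: [0.1, -1.2, 0.6]
finger_gap: 59.5
grip_force: 0.0
```

```bash
python3 - <<'E'
from h import *
Rm=up(-5.7,18);P=np.array([531,-343,20.]);goto(P-50*Rm[:,2],Rm)
E
```

```text
t 39.17 p [ 486.9 -336.2  120.7] x [ 0.951 -0.09   0.297] z [ 0.296 -0.031 -0.955] q [ 1.02  0.83 -0.7   2.01  1.22  0.38 -2.23]
shift [1.2  0.23 5.94]
rot [0.1 0.7 0.3]
```

Better (q7 −2.23). I continue down.

>>> arm_command(rows=[[[0.4, 0.08, 2], [0, 0.7, 0.3]], [[0.4, 0.08, 2], [0, 0, 0]], [[0.4, 0.08, 1.9], [0, 0, 0]], [[0, 0, 0], [0, 0, 0]]])

```text
clock: 39.67
position: [512.8, -341.0, 65.1]
orientation: [0.007, 0.987, -0.049, 0.154]
ft_force: [0.1, -0.1, 0.5]
finger_gap: 60.4
grip_force: 0.0
```

```bash
python3 - <<'E'
from h import *
Rm=up(-5.7,18);P=np.array([531,-343,20.]);goto(P,Rm)
E
```

```text
t 39.67 p [ 512.8 -341.    65.1] x [ 0.948 -0.095  0.304] z [ 0.303 -0.028 -0.953] q [ 0.93  0.92 -0.58  1.97  1.42  0.3  -2.42]
shift [0.38 0.03 4.85]
rot [-0.1  0.3 -0. ]
```

>>> arm_command(rows=[[[0.2, 0.02, 1.7], [0, 0.3, 0]], [[0.18, 0, 1.6], [0, 0, 0]], [[0, 0, 1.5], [0, 0, 0]], [[0, 0, 0], [0, 0, 0]]])

```text
clock: 40.17
position: [530.7, -343.0, 21.1]
orientation: [0.007, 0.986, -0.049, 0.156]
ft_force: [-0.0, -0.5, 0.7]
finger_gap: 59.8
grip_force: 0.0
```

>>> arm_command(rows=[[[0, 0, 0], [0, 0, 0]], [[0, 0, 0], [0, 0, 0]], [[0, 0, 0], [0, 0, 0]], [[0.5, 0, -1.5], [0, 0, 0]], [[0.7, 0, -2], [0, 0, 0]], [[0.7, 0, -2], [0, 0, 0]], [[0, 0, 0], [0, -6, 0]], [[-1, 0, 0], [0, -8, 0]], [[-1, 0, 0], [0, -8, 0]], [[-1, 0, 0], [0, -8, 0]], [[-1, 0, 0], [0, -8, 0]], [[0, 0, 0], [0, -8, 0]], [[0, 0, 0], [0, -8, 0]], [[0, 0, 0], [0, -8, 0]], [[0, 0, 0], [0, 0, 0]]], grip=3)

```text
clock: 42.05
position: [493.7, -337.3, 76.2]
orientation: [-0.02, 0.926, -0.045, -0.374]
ft_force: [0.5, 0.9, -1.7]
finger_gap: 38.4
grip_force: 61.5
```

```bash
python3 - <<'E'
from h import *
goto([500,-340,23],up(-5.7,-45));p,R=pose();print(R.inv().apply([0,0,-1]))
E
```

```text
t 42.05 p [ 493.7 -337.3   76.2] x [ 0.716 -0.067 -0.695] z [-0.692  0.071 -0.719] q [ 0.6   1.29 -0.59  0.96  0.63  1.82 -1.61]
shift [4.16 0.23 3.37]
rot [-0.1 -0.9  0.2]
[0.69532322 0.00425514 0.71868457]
```

>>> arm_command(rows=[[[1.3, 0, 1.3], [0, 0, 0]], [[1.3, 0, 1.3], [0, 0, 0]], [[1.05, 0, 1.15], [0, 0, 0]], [[0, 0, 0], [0, 0, 0]], [[0, 0, 0], [0, 0, 0]]])

```text
clock: 42.68
position: [493.4, -339.3, 27.1]
orientation: [-0.02, 0.926, -0.046, -0.374]
ft_force: [0.3, -0.1, -1.8]
finger_gap: 38.5
grip_force: 61.5
```

>>> arm_command(rows=[[[0, 0, 0], [0, 0, 0]], [[0, 0, 0], [0, 0, 0]], [[0, 0, 0], [0, 0, 0]], [[0, 0, -1], [0, 0, 0]], [[0, 0, -4], [0, 0, 0]], [[0, 0, -4], [0, 0, 0]], [[-2, 0, -2], [0, 9, 0]], [[-2, 0, -2], [0, 9, 0]], [[-3, 0, -2], [0, 9, 0]], [[-3, 0, -2], [0, 9, 0]], [[-4, 0, -2], [0, 8, 0]], [[-2, 0, -2], [0, 0, 0]], [[0, 0, 0], [0, 0, 0]], [[0, 0, 0], [0, 0, 0]]], grip=5.4)

```text
clock: 44.42
position: [454.0, -335.8, 252.1]
orientation: [-0.001, 0.999, -0.05, 0.001]
ft_force: [-0.1, -0.4, 0.8]
finger_gap: 54.0
grip_force: 0.0
```

```bash
python3 - <<'E'
from h import *
goto([415,-330,230],up(-5.7,0))
for v in (110,150): white('wrist',z=28,vmin=v)
E
```

```text
t 44.42 p [ 454.  -335.8  252.1] x [ 0.995 -0.099  0.002] z [ 0.002  0.002 -1.   ] q [ 1.04  0.7  -0.85  1.71  0.6   1.02 -1.7 ]
shift [-3.95 -0.19  2.2 ]
rot [-0.1 -0.1 -0. ]
wrist c [ 299.1 -266.3] size [50.3 41.1] short ang 77.6 px [240. 291.] fill 0.8
wrist c [ 422.1 -352.5] size [42.4 30.9] short ang 22.9 px [298. 199.] fill 0.91
wrist c [ 503.2 -339.9] size [40.8 40. ] short ang -5.6 px [281. 132.] fill 0.98
wrist c [ 681.4 -155.1] size [55.5 29.7] short ang -13.3 px [117.  14.] fill 0.16
wrist c [ 298.6 -266.5] size [48.6 40.8] short ang 79.8 px [240. 292.] fill 0.79
wrist c [ 421.5 -352.6] size [42.1 29.3] short ang 22.5 px [299. 200.] fill 0.92
wrist c [ 503.2 -339.6] size [40.6 40. ] short ang -5.5 px [281. 132.] fill 0.95
wrist c [765.5  28.2] size [56.4 17.6] short ang -3.1 px [10.  4.] fill 0.58
```

>>> arm_command(rows=[[[2.5, -0.05, 5], [0, 0, 0]], [[2.45, -0.05, 5], [0, 0, 0]], [[0, 0, 5], [0, 0, 0]], [[0, 0, 3], [0, 0, 0]], [[0, 0, 0], [0, 0, 0]]], grip=6)

```text
clock: 45.15
position: [501.1, -337.7, 68.7]
orientation: [-0.002, 0.999, -0.049, -0.002]
ft_force: [0.4, -0.2, 1.0]
finger_gap: 59.7
grip_force: 0.0
```

```bash
python3 - <<'E'
from h import *
goto([503.2,-339.8,10],up(-5.6,0))
E
```

```text
t 45.15 p [ 501.1 -337.7   68.7] x [ 0.995 -0.098 -0.005] z [-0.004  0.005 -1.   ] q [ 0.88  0.97 -0.67  1.72  0.83  0.77 -1.88]
shift [0.26 0.21 5.87]
rot [-0.3  0.3 -0. ]
```

>>> arm_command(rows=[[[0.2, 0.2, 2.5], [-0.3, 0.3, 0]], [[0, 0, 2.2], [0, 0, 0]], [[0, 0, 1.3], [0, 0, 0]], [[0, 0, 0], [0, 0, 0]], [[0, 0, 0], [0, 0, 0]]])

```text
clock: 45.78
position: [504.7, -341.5, 12.7]
orientation: [0.002, 0.999, -0.05, 0.003]
ft_force: [-0.2, -0.1, 0.3]
finger_gap: 60.2
grip_force: 0.0
```

>>> arm_command(rows=[[[0, 0, 0], [0, 0, 0]], [[0, 0, 0], [0, 0, 0]], [[0, 0, 0], [0, 0, 0]], [[0, 0, 0], [0, 0, 0]]], grip=3)

```text
clock: 46.28
position: [504.9, -341.7, 13.1]
orientation: [0.002, 0.999, -0.05, 0.004]
ft_force: [-0.2, 0.1, 6.3]
finger_gap: 38.4
grip_force: 61.6
```

>>> arm_command(rows=[[[0, 0, -3], [0, 0, 0]], [[0, 0, -4], [0, 0, 0]], [[0, 0, -4], [0, 0, 0]], [[0, 0, 0], [0, 0, -10.3]], [[0, 0, 0], [0, 0, -10.3]], [[0, 0, 0], [0, 0, -10.3]], [[0, 0, 0], [0, 0, -10.3]], [[0, 0, 0], [0, 0, -10.3]], [[0, 0, 0], [0, 0, -10.3]], [[0, 0, 0], [0, 0, -10.3]], [[0, 0, 0], [0, 0, -10.3]], [[0, 0, 0], [0, 0, -10.3]], [[0, 0, 0], [0, 0, 0]]])

```text
clock: 47.9
position: [503.1, -341.2, 121.6]
orientation: [0.003, 0.726, 0.687, 0.001]
ft_force: [0.3, 0.1, -0.9]
finger_gap: 38.9
grip_force: 60.8
```

```bash
python3 - <<'E'
from h import *
goto(PK[1]+120*Z,up(87.06,0)); s=sense(); print(s['finger_gap'],s['grip_force'])
E
```

```text
t 47.9 p [ 503.1 -341.2  121.6] x [ 0.055  0.998 -0.003] z [ 0.005 -0.003 -1.   ] q [ 1.06  1.03 -1.07  1.69  1.03  1.08 -0.41]
shift [38.89  1.9   0.07]
rot [ 0.3  0.2 -0.2]
38.872468902786515 60.80010652542114
```

>>> arm_command(rows=[[[4.35, 0.21, 0], [0, 0, 0]], [[4.35, 0.21, 0], [0, 0, 0]], [[4.35, 0.21, 0], [0, 0, 0]], [[4.35, 0.21, 0], [0, 0, 0]], [[4.35, 0.21, 0], [0, 0, 0]], [[4.35, 0.21, 0], [0, 0, 0]], [[4.35, 0.21, 0], [0, 0, 0]], [[4.35, 0.21, 0], [0, 0, 0]], [[4.2, 0.21, 0], [0.3, 0.2, 0]], [[0, 0, 3], [0, 0, 0]], [[0, 0, 3], [0, 0, 0]], [[0, 0, 1], [0, 0, 0]], [[0, 0, 0], [0, 0, 0]], [[0, 0, 0], [0, 0, 0]]])

```text
clock: 49.65
position: [543.6, 47.8, 52.0]
orientation: [0.0, 0.726, 0.688, 0.001]
ft_force: [-0.2, -0.2, -0.4]
finger_gap: 38.7
grip_force: 60.8
```

```bash
python3 - <<'E'
from h import *
goto(PK[1]+1.7*FY+0.5*FX+21*Z,up(87.06,0)); s=sense(); print(s['finger_gap'],s['grip_force'])
E
```

```text
t 49.65 p [543.6  47.8  52. ] x [0.053 0.999 0.001] z [ 0.002  0.001 -1.   ] q [ 0.36  1.06 -0.97  1.91  1.18  0.89 -1.31]
shift [-0.    0.02  3.1 ]
rot [ 0.1 -0.1 -0.1]
38.651603231052064 60.77978253364563
```

>>> arm_command(rows=[[[0, 0, 1.5], [0, 0, 0]], [[0, 0, 1], [0, 0, 0]], [[0, 0, 0.5], [0, 0, 0]], [[0, 0, 0], [0, 0, 0]], [[0, 0, 0], [0, 0, 0]]])

```text
clock: 50.28
position: [543.5, 47.1, 21.2]
orientation: [0.001, 0.726, 0.688, 0.0]
ft_force: [-0.5, -1.4, 5.1]
finger_gap: 38.7
grip_force: 61.3
```

```bash
python3 - <<'E'
from h import *
goto(PK[1]+1.7*FY+0.5*FX+21*Z,up(87.06,0)); s=sense(); print(s['ft_force'])
E
```

```text
t 50.27 p [543.5  47.1  21.2] x [ 0.053  0.999 -0.001] z [ 0.001 -0.001 -1.   ] q [ 0.34  1.11 -0.93  1.92  1.25  0.86 -1.35]
shift [0.07 0.04 0.02]
rot [ 0.1  0.  -0.1]
[-0.45679525 -1.38475437  5.13234998]
```

>>> arm_command(rows=[[[0, 0, 0], [0, 0, 0]], [[0, 0, 0], [0, 0, 0]], [[0, 0, 0], [0, 0, 0]], [[0, 0, -3], [0, 0, 0]], [[0, 0, -5], [0, 0, 0]], [[1, 0, -5], [0, 0, 0]], [[2, 0, -5], [0, 0, 0]], [[2, 0, -5], [0, 0, 0]], [[0, 0, 0], [0, 0, 0]], [[0, 0, 0], [0, 0, 0]]], grip=5.4)

```text
clock: 51.52
position: [545.1, 96.5, 250.1]
orientation: [0.0, 0.725, 0.688, -0.001]
ft_force: [-0.2, 0.2, 0.2]
finger_gap: 53.5
grip_force: 0.0
```

```bash
python3 - <<'E'
from h import *
I,c,p,R=snap('wrist','w20'); T,ct,_,_=snap('top','t20'); goto(p)
for v in (110,185,200): print(v);white('wrist',36,I,c,vmin=v,lo=(10,70))
white('top',40,T,ct)
cv2.imwrite('pics/w20z.png',np.vstack([cv2.resize(I[100:310,200:400],None,fx=2,fy=2)[:400],cv2.resize(T[160:280,330:430],None,fx=4,fy=4)[:200]]) if 0 else cv2.resize(I[100:310,200:400],None,fx=2.5,fy=2.5))
E
```

```text
t 51.62 p [544.8  95.9 249.2] x [ 0.053  0.999 -0.002] z [-0.002 -0.002 -1.   ] q [ 0.36  0.81 -1.17  1.74  0.81  1.17 -1.1 ]
shift [ 0.06  0.03 -0.09]
110
wrist c [ 321.  -235.2] size [31.7 17.8] short ang 4.4 px [160. 378.] fill 0.65
185
wrist c [452.3  45.4] size [61.9 10.4] short ang -2.4 px [206. 221.] fill 0.85
wrist c [550.2 120.4] size [36.5 35.1] short ang 87.0 px [284. 154.] fill 0.97
200
top c [ 896.8 -185.2] size [41.8 33.3] short ang 68.5 px [337.  50.] fill 0.75
```

View pics/w20z.png

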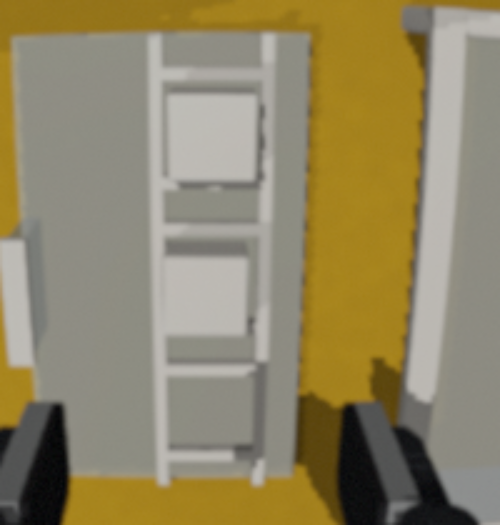

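Both cartridges sit squarely in pockets 2 and 1: white tops at (212,138) and (205,295). Next is the third.

>>> arm_command(rows=[[[-5.03, -1.35, 0], [0, 0, 0]], [[-5.03, -1.35, 0], [0, 0, 0]], [[-5.03, -1.35, 0], [0, 0, 0]], [[-5.03, -1.35, 0], [0, 0, 0]], [[-5.03, -1.35, 0], [0, 0, 0]], [[-5.03, -1.35, 0], [0, 0, 0]], [[-5.03, -1.35, 0], [0, 0, 0]], [[-5.03, -1.35, 0], [0, 0, 0]], [[-5.03, -1.35, 0], [0, 0, 0]], [[0, 0, 0.3], [0, 0, 9.2]], [[0, 0, 0.3], [0, 0, 9.2]], [[0, 0, 0.3], [0, 0, 9.2]], [[0, 0, 0.3], [0, 0, 9.2]], [[0, 0, 0.3], [0, 0, 9.2]], [[0, 0, 0.3], [0, 0, 9.2]], [[0, 0, 0], [0, 0, 9.2]], [[0, 0, 0], [0, 0, 0]]], grip=6)

```text
clock: 53.75
position: [399.3, -348.6, 231.6]
orientation: [-0.001, 0.981, 0.196, -0.001]
ft_force: [-0.2, -0.2, 0.1]
finger_gap: 60.1
grip_force: 0.0
```

```bash
python3 - <<'E'
from h import *
goto([400,-350,230],up(22.7,0))
for v in (110,150): white('wrist',z=40,vmin=v)
white('top',40,vmin=90)
E
```

```text
t 53.75 p [ 399.3 -348.6  231.6] x [ 0.923  0.385 -0.001] z [-0.002  0.001 -1.   ] q [ 1.2   0.73 -0.99  1.83  0.73  1.   -1.28]
shift [0.01 0.16 0.16]
rot [-0.1  0.1 -0.1]
wrist c [ 304.6 -263.1] size [47.7 47.5] short ang -26.1 px [181. 227.] fill 0.79
wrist c [ 426.1 -351.7] size [40.1 28.8] short ang 23.0 px [294. 159.] fill 0.96
wrist c [ 582.6 -574.3] size [41.1 33.3] short ang 89.7 px [507. 120.] fill 0.45
wrist c [ 304.2 -263. ] size [47.7 46.5] short ang -75.0 px [181. 227.] fill 0.78
wrist c [ 424.9 -352.2] size [40.1 27.8] short ang 23.1 px [294. 160.] fill 0.99
top c [ 296.5 -252. ] size [51.5 49.1] short ang 28.1 px [367. 300.] fill 0.75
top c [ 424.9 -346.8] size [47.4 30.1] short ang 21.6 px [407. 245.] fill 0.86
top c [ 577.2 -577.4] size [57.1 25.7] short ang -3.3 px [502. 181.] fill 0.66
top c [ 682.7 -175.6] size [47.4 45.5] short ang -79.2 px [333. 137.] fill 0.77
top c [ 897.1 -183.9] size [37.6 34. ] short ang 89.6 px [336.  50.] fill 0.8
```

>>> arm_command(rows=[[[0, 0, 0], [0, 8.3, 0]], [[0, 0, 0], [0, 8.3, 0]], [[0, 0, 0], [0, 8.4, 0]], [[0, 0, 0], [0, 0, 0]]])

```text
clock: 54.4
position: [396.7, -350.0, 230.5]
orientation: [-0.044, 0.958, 0.189, 0.211]
ft_force: [-0.1, 0.2, 0.0]
finger_gap: 60.0
grip_force: 0.0
```

```bash
python3 - <<'E'
from h import *
Rm=up(23.1,25);P=np.array([425,-352,20.]);goto(P-90*Rm[:,2],Rm)
E
```

```text
t 54.4 p [ 396.7 -350.   230.5] x [0.84  0.343 0.421] z [ 0.388  0.163 -0.907] q [ 1.56  0.82 -1.19  1.99  0.69  0.62 -1.11]
shift [-6.56  1.37 11.16]
rot [ 0.1  0.1 -0.8]
```

>>> arm_command(rows=[[[-1.3, 0.27, 2.2], [0, 0, -0.8]], [[-1.3, 0.27, 2.2], [0, 0, 0]], [[-1.3, 0.27, 2.2], [0, 0, 0]], [[-1.3, 0.27, 2.2], [0, 0, 0]], [[-1.3, 0.27, 2.2], [0, 0, 0]], [[0, 0, 0], [0, 0, 0]], [[0, 0, 0], [0, 0, 0]]])

```text
clock: 55.28
position: [396.2, -365.8, 106.9]
orientation: [-0.04, 0.956, 0.199, 0.213]
ft_force: [-0.8, 0.5, -0.3]
finger_gap: 59.8
grip_force: 0.0
```

```bash
python3 - <<'E'
from h import *
Rm=up(23.1,25);P=np.array([425,-352,20.]);goto(P-40*Rm[:,2],Rm)
E
```

```text
t 55.27 p [ 396.2 -365.8  106.9] x [0.83  0.363 0.424] z [ 0.391  0.162 -0.906] q [ 1.44  0.96 -0.91  2.05  0.95  0.36 -1.21]
shift [-0.78 -0.17  5.23]
rot [ 0.3 -0.1  0.5]
```

>>> arm_command(rows=[[[-0.4, -0.09, 1.8], [0.3, 0, 0.5]], [[-0.38, -0.08, 1.8], [0, 0, 0]], [[0, 0, 1.7], [0, 0, 0]], [[0, 0, 1.5], [0, 0, 0]], [[0, 0, 0], [0, 0, 0]], [[0, 0, 0], [0, 0, 0]]])

```text
clock: 56.02
position: [414.3, -356.4, 41.8]
orientation: [-0.044, 0.957, 0.194, 0.212]
ft_force: [-0.2, -0.3, -0.1]
finger_gap: 60.0
grip_force: 0.0
```

```bash
python3 - <<'E'
from h import *
Rm=up(23.1,25);P=np.array([425,-352,20.]);goto(P,Rm)
E
```

```text
t 56.02 p [ 414.3 -356.4   41.8] x [0.834 0.354 0.423] z [ 0.389  0.166 -0.906] q [ 1.27  1.01 -0.67  2.05  1.11  0.15 -1.36]
shift [0.12 0.01 2.46]
rot [-0.  -0.1 -0.1]
```

>>> arm_command(rows=[[[0.15, 0, 0.8], [0, -2.5, 0]], [[0.15, 0, 0.8], [0, -2.5, 0]], [[0.1, 0, 0.8], [0, 0, 0]], [[0, 0, 0], [0, 0, 0]]])

```text
clock: 56.52
position: [425.3, -351.0, 19.9]
orientation: [-0.036, 0.965, 0.196, 0.17]
ft_force: [-0.5, -0.2, -0.1]
finger_gap: 60.2
grip_force: 0.0
```

```bash
python3 - <<'E'
from h import *
Rm=up(23.1,20);P=np.array([425,-352,20.]);goto(P,Rm)
E
```

```text
t 56.52 p [ 425.3 -351.    19.9] x [0.865 0.366 0.342] z [ 0.314  0.136 -0.94 ] q [ 1.13  1.   -0.55  2.03  1.12  0.14 -1.44]
shift [-0.05  0.08 -0.03]
rot [-0.1 -0.  -0.2]
```

>>> arm_command(rows=[[[0, 0, 0], [0, 0, 0]], [[0, 0, 0], [0, 0, 0]], [[0, 0, 0], [0, 0, 0]], [[0.5, 0, -1.5], [0, 0, 0]], [[0.8, 0, -2], [0, 0, 0]], [[0.8, 0, -2], [0, 0, 0]], [[0, 0, 0], [0, -6, 0]], [[0, 0, 0], [0, -8, 0]], [[0.5, 0, 0], [0, -8, 0]], [[0.5, 0, 0], [0, -8, 0]], [[0.5, 0, 0], [0, -9, 0]], [[0.5, 0, 0], [0, -9, 0]], [[0, 0, 0], [0, -9, 0]], [[0, 0, 0], [0, -8, 0]], [[0, 0, 0], [0, 0, 0]]], grip=3)

```text
clock: 58.4
position: [445.7, -340.4, 74.1]
orientation: [0.074, 0.905, 0.187, -0.375]
ft_force: [-0.3, 0.9, -0.3]
finger_gap: 38.8
grip_force: 60.5
```

```bash
python3 - <<'E'
from h import *
goto([450,-340,24],up(23.1,-45));p,R=pose();print(R.inv().apply([0,0,-1]),sense()['finger_gap'],sense()['grip_force'])
E
```

```text
t 58.4 p [ 445.7 -340.4   74.1] x [ 0.649  0.283 -0.706] z [-0.651 -0.274 -0.708] q [ 0.5   1.15 -0.44  1.39  0.78  1.51 -1.41]
shift [3.82 0.17 3.25]
rot [-0.2 -0.1  0.3]
[0.70638921 0.00636337 0.70779502] 38.84352326934919 60.546594858169556
```

>>> arm_command(rows=[[[1.2, 0, 1.2], [0, 0, 0]], [[1.2, 0, 1.2], [0, 0, 0]], [[1.1, 0, 1.1], [0, 0, 0]], [[0, 0, 0], [0, 0, 0]], [[0, 0, 0], [0, 0, 0]]])

```text
clock: 59.02
position: [444.6, -343.2, 27.5]
orientation: [0.075, 0.905, 0.184, -0.375]
ft_force: [0.4, 0.2, -0.9]
finger_gap: 38.6
grip_force: 60.5
```

>>> arm_command(rows=[[[0, 0, 0], [0, 0, 0]], [[0, 0, 0], [0, 0, 0]], [[0, 0, 0], [0, 0, 0]], [[0, 0, -1], [0, 0, 0]], [[0, 0, -4], [0, 0, 0]], [[0, 0, -4], [0, 0, 0]], [[-2, 0, -2], [0, 9, 0]], [[-2, 0, -2], [0, 9, 0]], [[-3, 0, -2], [0, 9, 0]], [[-3, 0, -2], [0, 9, 0]], [[-4, 0, -2], [0, 9, 0]], [[-2, 0, -2], [0, 0, 0]], [[0, 0, 0], [0, 0, 0]], [[0, 0, 0], [0, 0, 0]]], grip=5.4)

```text
clock: 60.78
position: [411.8, -357.1, 252.9]
orientation: [-0.001, 0.98, 0.2, 0.0]
ft_force: [-0.5, -0.2, 0.5]
finger_gap: 53.5
grip_force: 0.0
```

```bash
python3 - <<'E'
from h import *
goto([415,-360,230],up(23.1,0))
for v in (110,150): white('wrist',z=28,vmin=v)
E
```

```text
t 60.77 p [ 411.8 -357.1  252.9] x [0.92  0.392 0.001] z [ 0.     0.003 -1.   ] q [ 1.11  0.66 -0.82  1.76  0.57  0.97 -1.1 ]
shift [0.18 0.4  2.29]
rot [-0.1 -0.1  0. ]
wrist c [ 298.8 -260.8] size [49.8 49.5] short ang -24.8 px [177. 226.] fill 0.78
wrist c [ 454.1 -339.4] size [41.  40.2] short ang 23.2 px [282. 135.] fill 0.98
wrist c [ 298. -261.] size [49.2 47.9] short ang 23.3 px [177. 226.] fill 0.79
wrist c [ 453.4 -339.8] size [40.1 39.9] short ang -66.7 px [282. 135.] fill 0.98
```

>>> arm_command(rows=[[[2.25, 0, 5], [0, 0, 0]], [[2.25, 0, 5], [0, 0, 0]], [[0, 0, 5], [0, 0, 0]], [[0, 0, 3], [0, 0, 0]], [[0, 0, 0], [0, 0, 0]]], grip=6)

```text
clock: 61.5
position: [451.2, -337.8, 70.2]
orientation: [-0.003, 0.98, 0.201, -0.002]
ft_force: [0.7, -0.6, 1.2]
finger_gap: 60.4
grip_force: 0.0
```

```bash
python3 - <<'E'
from h import *
goto([453.7,-339.6,11],up(23.2,0))
E
```

```text
t 61.5 p [ 451.2 -337.8   70.2] x [ 0.919  0.393 -0.003] z [-0.005  0.006 -1.   ] q [ 0.91  0.92 -0.61  1.85  0.83  0.66 -1.38]
shift [0.18 0.31 5.92]
rot [-0.4  0.2 -0. ]
```

>>> arm_command(rows=[[[0.1, 0.25, 2.5], [-0.4, 0.2, 0]], [[0, 0, 2.2], [0, 0, 0]], [[0, 0, 1.2], [0, 0, 0]], [[0, 0, 0], [0, 0, 0]], [[0, 0, 0], [0, 0, 0]]])

```text
clock: 62.12
position: [454.7, -342.2, 14.9]
orientation: [0.002, 0.98, 0.199, 0.003]
ft_force: [0.8, -0.4, -0.4]
finger_gap: 59.6
grip_force: 0.0
```

>>> arm_command(rows=[[[0, 0, 0], [0, 0, 0]], [[0, 0, 0], [0, 0, 0]], [[0, 0, 0], [0, 0, 0]], [[0, 0, 0], [0, 0, 0]]], grip=3)

```text
clock: 62.62
position: [454.4, -342.3, 15.1]
orientation: [0.002, 0.98, 0.199, 0.003]
ft_force: [-1.2, 1.0, 5.9]
finger_gap: 38.3
grip_force: 61.0
```

>>> arm_command(rows=[[[0, 0, -3], [0, 0, 0]], [[0, 0, -4], [0, 0, 0]], [[0, 0, -4], [0, 0, 0]], [[0, 0, 0], [0, 0, -9.1]], [[0, 0, 0], [0, 0, -9.1]], [[0, 0, 0], [0, 0, -9.1]], [[0, 0, 0], [0, 0, -9.1]], [[0, 0, 0], [0, 0, -9.1]], [[0, 0, 0], [0, 0, -9.1]], [[0, 0, 0], [0, 0, -9.1]], [[0, 0, 0], [0, 0, 0]]])

```text
clock: 64.0
position: [453.0, -341.9, 123.9]
orientation: [0.003, 0.728, 0.686, 0.001]
ft_force: [-0.0, 0.3, -0.9]
finger_gap: 38.1
grip_force: 60.5
```

```bash
python3 - <<'E'
from h import *
goto(PK[0]+120*Z,up(87.06,0)); s=sense(); print(s['finger_gap'],s['grip_force'])
E
```

```text
t 64.0 p [ 453.  -341.9  123.9] x [ 0.06   0.998 -0.002] z [ 0.005 -0.002 -1.   ] q [ 1.08  0.93 -0.94  1.82  0.95  0.92 -0.38]
shift [31.76  6.76  0.37]
rot [ 0.3  0.1 -0.5]
38.11550232298713 60.51560997962952
```

>>> arm_command(rows=[[[3.97, 0.85, 0], [0, 0, -0.5]], [[3.97, 0.85, 0], [0, 0, 0]], [[3.97, 0.85, 0], [0, 0, 0]], [[3.97, 0.85, 0], [0, 0, 0]], [[3.97, 0.85, 0], [0, 0, 0]], [[3.97, 0.85, 0], [0, 0, 0]], [[3.97, 0.85, 0], [0, 0, 0]], [[3.97, 0.85, 0], [0.3, 0.1, 0]], [[0, 0, 3], [0, 0, 0]], [[0, 0, 3], [0, 0, 0]], [[0, 0, 1], [0, 0, 0]], [[0, 0, 0], [0, 0, 0]], [[0, 0, 0], [0, 0, 0]]])

```text
clock: 65.62
position: [537.9, -27.8, 54.6]
orientation: [0.001, 0.725, 0.689, 0.001]
ft_force: [0.0, 0.3, -1.1]
finger_gap: 38.6
grip_force: 60.5
```

```bash
python3 - <<'E'
from h import *
goto(PK[0]-0.3*FY+0.5*FX+23*Z,up(87.06,0)); s=sense(); print(s['finger_gap'],s['grip_force'])
E
```

```text
t 65.62 p [537.9 -27.8  54.6] x [ 0.05   0.999 -0.   ] z [ 0.002 -0.    -1.   ] q [ 0.43  0.99 -0.82  1.94  1.11  0.75 -1.12]
shift [-0.13  0.21  3.16]
rot [0.1 0.  0.1]
38.56014524717114 60.541337728500366
```

>>> arm_command(rows=[[[-0.13, 0.2, 1.5], [0, 0, 0]], [[0, 0, 1], [0, 0, 0]], [[0, 0, 0.5], [0, 0, 0]], [[0, 0, 0], [0, 0, 0]], [[0, 0, 0.15], [0, 0, 0]], [[0, 0, 0], [0, 0, 0]]])

```text
clock: 66.38
position: [539.6, -29.6, 23.0]
orientation: [0.001, 0.724, 0.689, 0.0]
ft_force: [-1.0, -1.3, 8.5]
finger_gap: 38.3
grip_force: 61.6
```

>>> arm_command(rows=[[[0, 0, 0], [0, 0, 0]], [[0, 0, 0], [0, 0, 0]], [[0, 0, 0], [0, 0, 0]], [[0, 0, -3], [0, 0, 0]], [[0, 0, -5], [0, 0, 0]], [[2, 0, -5], [0, 0, 0]], [[4, 0, -5], [0, 0, 0]], [[4, -1, -4], [0, 0, 0]], [[0, 0, 0], [0, 0, 0]], [[0, 0, 0], [0, 0, 0]]], grip=5.4)

```text
clock: 67.62
position: [533.5, 69.0, 240.0]
orientation: [0.001, 0.724, 0.689, -0.001]
ft_force: [-0.4, -0.6, -1.6]
finger_gap: 53.9
grip_force: 0.0
```

```bash
python3 - <<'E'
from h import *
I,c,p,R=snap('wrist','w30'); goto([453,52.5,20],up(87.06,0))
for v in (150,165,175,180,185,190): print(v);white('wrist',36,I,c,vmin=v,lo=(8,70))
G=cv2.cvtColor(I,cv2.COLOR_BGR2GRAY)
for k in PK:
    u,w=pix('wrist',PK[k]+36*Z,c); u,w=int(u),int(w); print(k,u,w,'row',G[w,u-28:u+29:2].tolist(),'col',G[w-28:w+29:2,u].tolist())
E
```

```text
t 67.67 p [533.4  68.3 239.5] x [ 0.051  0.999 -0.003] z [-0.002 -0.003 -1.   ] q [ 0.36  0.74 -1.02  1.79  0.73  1.04 -0.99]
shift [-1.92 -7.9  21.97]
rot [-0.1  0.2  0. ]
150
wrist c [1029.7 -371.4] size [44.2 42.9] short ang -34.0 px [524. 377.] fill 0.77
wrist c [921.3 285. ] size [34.2 18.1] short ang -0.5 px [556.  23.] fill 0.76
165
wrist c [1030.  -372.4] size [41.4 38.8] short ang -78.1 px [524. 377.] fill 0.75
wrist c [452.6  45.8] size [65.9 12.6] short ang -2.8 px [211. 200.] fill 0.88
175
wrist c [1031.1 -372.3] size [38.  31.3] short ang -34.1 px [524. 377.] fill 0.76
wrist c [452.5  45.8] size [63.6 11.9] short ang -2.8 px [211. 200.] fill 0.9
wrist c [548.7 124.4] size [37.6 37.5] short ang -2.9 px [292. 126.] fill 0.96
180
wrist c [452.7  46.4] size [62.3 11.2] short ang -2.9 px [211. 200.] fill 0.89
wrist c [548.4 124.4] size [37.3 35.6] short ang 87.6 px [293. 126.] fill 0.96
185
wrist c [533.5 -28.9] size [35.5 23.7] short ang -3.2 px [283. 255.] fill 0.58
wrist c [452.6  46.4] size [62.2  9.7] short ang -2.9 px [211. 200.] fill 0.84
wrist c [548.5 124.4] size [35
[... 281 characters left out ...]
, 185, 184, 186, 186, 184, 185, 186, 185, 183, 152, 113, 138, 178, 169, 140, 139]
1 290 197 row [140, 139, 138, 162, 183, 184, 183, 185, 185, 185, 184, 185, 184, 185, 185, 185, 185, 184, 184, 183, 184, 183, 184, 162, 135, 140, 165, 164, 146] col [164, 167, 153, 132, 115, 116, 156, 185, 185, 184, 185, 184, 185, 184, 185, 184, 184, 184, 184, 184, 184, 184, 181, 144, 137, 139, 139, 140, 134]
0 289 257 row [138, 139, 140, 138, 167, 184, 179, 182, 184, 184, 183, 185, 185, 171, 151, 148, 127, 106, 106, 106, 107, 105, 104, 127, 119, 82, 127, 145, 138] col [158, 166, 147, 116, 115, 114, 125, 174, 184, 184, 184, 184, 184, 185, 151, 105, 106, 106, 105, 105, 107, 118, 140, 142, 141, 125, 124, 126, 128]
```

>>> arm_command(rows=[[[-0.4, -2, 1], [0, 0.2, 0]], [[-0.4, -2, 1], [0, 0, 0]], [[-0.4, -2, 4], [0, 0, 0]], [[-0.4, -2, 5], [0, 0, 0]], [[0, 0, 4], [0, 0, 0]], [[0, 0, 0], [0, 0, 0]], [[0, 0, 0], [0, 0, 0]]], grip=4)

```text
clock: 68.55
position: [453.7, 58.4, 91.2]
orientation: [-0.001, 0.725, 0.689, 0.001]
ft_force: [-0.2, -0.1, 0.5]
finger_gap: 40.1
grip_force: 0.0
```

```bash
python3 - <<'E'
from h import *
goto([453,50,20],up(87.06,0))
E
```

```text
t 68.55 p [453.7  58.4  91.2] x [0.05  0.999 0.003] z [ 0.     0.003 -1.   ] q [ 0.25  0.86 -0.79  2.16  1.13  0.63 -1.43]
shift [-0.86 -0.03  7.12]
rot [ 0.  -0.2  0.1]
```

>>> arm_command(rows=[[[-0.8, 0, 2.5], [0, -0.2, 0]], [[0, 0, 2.5], [0, 0, 0]], [[0, 0, 1.9], [0, 0, 0]], [[0, 0, 0], [0, 0, 0]]])

```text
clock: 69.05
position: [453.6, 50.4, 22.1]
orientation: [0.0, 0.725, 0.689, 0.0]
ft_force: [0.3, -0.0, 0.3]
finger_gap: 40.1
grip_force: 0.0
```

>>> arm_command(rows=[[[0, 0, 0], [0, 0, 0]], [[0, 0, 0], [0, 0, 0]], [[0, 0, 0], [0, 0, 0]], [[0, 0, 0], [0, 0, 0]]], grip=0.3)

```text
clock: 69.55
position: [454.1, 50.7, 23.1]
orientation: [0.001, 0.724, 0.689, 0.001]
ft_force: [0.6, 0.3, 5.2]
finger_gap: 9.0
grip_force: 58.6
```

>>> arm_command(rows=[[[0, 1, 0], [0, 0, 0]], [[0, 1.5, 0], [0, 0, 0]], [[0, 1.5, 0], [0, 0, 0]], [[0, 1.5, 0], [0, 0, 0]], [[0, 1.5, 0], [0, 0, 0]], [[0, 1.5, 0], [0, 0, 0]], [[0, 1.5, 0], [0, 0, 0]], [[0, 1.5, 0], [0, 0, 0]], [[0, 1.5, 0], [0, 0, 0]], [[0, 0.8, 0], [0, 0, 0]], [[0, 0.4, 0], [0, 0, 0]], [[0, 0, 0], [0, 0, 0]], [[0, 0, 0], [0, 0, 0]]])

```text
clock: 71.18
position: [595.9, 43.4, 23.2]
orientation: [0.001, 0.725, 0.689, 0.001]
ft_force: [-0.1, -0.9, 6.6]
finger_gap: 9.0
grip_force: 59.1
```

Travelled about 142 mm; I push the rest until the stop.

>>> arm_command(rows=[[[0, 0.3, 0], [0, 0, 0]], [[0, 0, 0], [0, 0, 0]]])

```text
clock: 71.42
position: [597.9, 43.2, 23.2]
orientation: [0.001, 0.724, 0.689, 0.0]
ft_force: [-1.9, -1.2, 8.4]
finger_gap: 9.0
grip_force: 59.5
```

>>> arm_command(rows=[[[0, 0.3, 0], [0, 0, 0]], [[0, 0, 0], [0, 0, 0]]])

```text
clock: 71.68
position: [597.9, 43.2, 23.1]
orientation: [-0.001, 0.724, 0.69, -0.002]
ft_force: [-9.2, -1.7, 12.8]
finger_gap: 8.9
grip_force: 60.3
```

>>> arm_command(rows=[[[0, 0.3, 0], [0, 0, 0]], [[0, 0, 0], [0, 0, 0]]])

```text
clock: 71.92
position: [597.9, 43.2, 23.1]
orientation: [-0.002, 0.724, 0.69, -0.004]
ft_force: [-15.5, -2.2, 18.2]
finger_gap: 9.1
grip_force: 61.2
```

>>> arm_command(rows=[[[0, 0, 0], [0, 0, 0]], [[0, -0.4, 0], [0, 0, 0]], [[0, 0, 0], [0, 0, 0]], [[0, 0, -3], [0, 0, 0]], [[0, 0, -5], [0, 0, 0]], [[0, -2, -5], [0, 0, 0]], [[1, -2, -5], [0, 0, 0]], [[1, -2, 0], [0, 0, 0]], [[0, 0, 0], [0, 0, 0]]], grip=3)

```text
clock: 73.05
position: [540.0, 67.1, 202.5]
orientation: [0.001, 0.723, 0.691, -0.0]
ft_force: [-0.6, -0.1, 0.6]
finger_gap: 29.9
grip_force: 0.0
```

```bash
python3 - <<'E'
from h import *
I,c,p,R=snap('wrist','w40')
for v in (150,170,180): white('wrist',48,I,c,vmin=v,lo=(8,70))
goto([441,362.5,200],up(179,0))
E
```

```text
wrist c [1046.6 -392.2] size [46.2 44.6] short ang -30.3 px [534. 397.] fill 0.78
wrist c [598.9  42.2] size [62.8 13.5] short ang -3.1 px [342. 211.] fill 0.91
wrist c [1046.6 -392. ] size [40.9 35.7] short ang -30.0 px [534. 398.] fill 0.75
wrist c [718.9 -99.9] size [42.9 10.4] short ang 86.8 px [431. 315.] fill 0.75
wrist c [598.7  42.8] size [61.7 11.6] short ang -3.1 px [342. 211.] fill 0.9
wrist c [735.7 166.9] size [37.9  9.5] short ang 87.4 px [471.  90.] fill 0.76
wrist c [598.6  42.9] size [59.6 10.4] short ang -3.0 px [341. 210.] fill 0.9
t 73.1 p [540.8  66.  201.7] x [ 0.048  0.999 -0.001] z [ 0.    -0.001 -1.   ] q [ 0.33  0.78 -0.95  1.82  0.77  0.96 -1.01]
shift [ 29.13 -11.4    0.13]
rot [ -0.    0.1 -91.8]
```

>>> arm_command(rows=[[[4.85, -1.9, -0.5], [0, 0, 0]], [[4.85, -1.9, -0.5], [0, 0, 0]], [[4.85, -1.9, -0.5], [0, 0, 0]], [[4.85, -1.9, -0.5], [0, 0, 0]], [[4.85, -1.9, -0.5], [0, 0, 0]], [[4.85, -1.9, -0.5], [0, 0, 0]], [[0, 0, 0], [0, 0, -10.2]], [[0, 0, 0], [0, 0, -10.2]], [[0, 0, 0], [0, 0, -10.2]], [[0, 0, 0], [0, 0, -10.2]], [[0, 0, 0], [0, 0, -10.2]], [[0, 0, 0], [0, 0, -10.2]], [[0, 0, 0], [0, 0, -10.2]], [[0, 0, 0], [0, 0, -10.2]], [[0, 0, 0], [0, 0, -10.2]], [[0, 0, 0], [0, 0, 0]], [[0, 0, 0], [0, 0, 0]]], grip=5)

```text
clock: 75.22
position: [441.6, 362.3, 230.9]
orientation: [-0.0, 0.011, 1.0, -0.001]
ft_force: [0.4, -0.5, -0.4]
finger_gap: 50.2
grip_force: 0.0
```

```bash
python3 - <<'E'
from h import *
I,c,p,R=snap('wrist','w50')
goto([441,362.5,69],up(179.5,0))
G=cv2.cvtColor(I,cv2.COLOR_BGR2GRAY); hsv=cv2.cvtColor(I,cv2.COLOR_BGR2HSV)
u,w=pix('wrist',np.array([441,362.5,90]),c); print('pred knob px',u,w)
x0,y0=int(u)-30,int(w)-35
m=(G[y0:y0+70,x0:x0+60]<45).astype(np.uint8)
for k in cv2.findContours(m,cv2.RETR_EXTERNAL,cv2.CHAIN_APPROX_NONE)[0]:
    if cv2.contourArea(k)>40: print('dark',cv2.contourArea(k),cv2.boundingRect(k),x0,y0)
u,w=pix('wrist',np.array([460.,428.,52]),c); u,w=int(u),int(w); print('mark px',u,w)
cv2.imwrite('pics/w50z.png',cv2.resize(I[w-45:w+45,u-90:u+40],None,fx=6,fy=6,interpolation=cv2.INTER_CUBIC)); print(u-90,w-45)
E
```

```text
t 75.28 p [441.5 362.4 231.2] x [-1.     0.021  0.   ] z [-0.    -0.001 -1.   ] q [-0.13  0.93 -1.3   1.7   0.94  1.28 -0.09]
shift [ 0.05  0.02 16.22]
rot [-0.1 -0.  -0.7]
pred knob px 280.75990259441176 193.14840158646803
dark 291.0 (23, 21, 17, 24) 250 158
mark px 343 199
253 154
```

View pics/w50z.png

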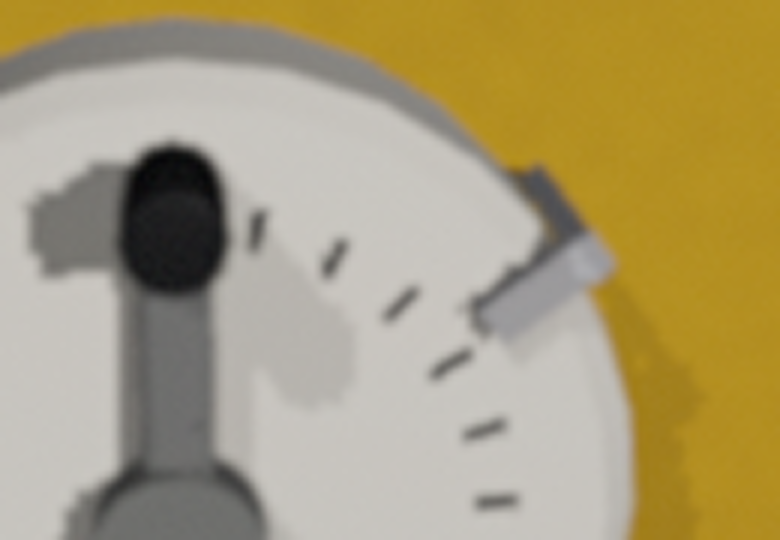

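The lever is shut at (172,240). The mark's bright top runs from about (493,323) to (600,251) in the crop, with six ticks on the dial.

```bash
python3 - <<'E'
from h import *
c=viewer.calibration('wrist')
g=lambda x,y,z:ray('wrist',(253+x/6-.42,154+y/6-.42),z,c)[:2]
t=np.array([g(*q,50) for q in [(258,230),(335,258),(401,304),(452,364),(485,430),(497,502)]])
A=np.c_[2*t,np.ones(6)];s=np.linalg.lstsq(A,(t**2).sum(1),rcond=None)[0];print('tick circle',s[:2],np.sqrt(s[2]+s[:2]@s[:2]))
# pod rim: outer radius 85 by white hull of the top
I=cv2.imread('pics/w50.png');h=cv2.cvtColor(I,cv2.COLOR_BGR2HSV);m=((h[...,1]<60)&(h[...,2]>60)).astype(np.uint8)
for C in (np.array([507,363.3]),s[:2],np.array([506.3,362.5])):
    an=lambda P:np.round(np.arctan2(P[...,1]-C[1],C[0]-P[...,0]),3)
    print(C,'ticks',an(t),np.round(np.hypot(*(t-C).T),1))
    for z in (52,55,58): a,b=g(493,323,z),g(600,251,z);print(z,a,b,'mark in/out',an(a),an(b),'dir',round(np.arctan2(b[1]-a[1],a[0]-b[0]),3),np.hypot(*(a-C)),np.hypot(*(b-C)))
    k=g(173,245,90);print('knob',k,an(k),np.hypot(*(k-C)),'hub')
E
```

```text
tick circle [508.95637623 362.25671971] 59.444185367675956
[507.  363.3] ticks [0.254 0.507 0.762 1.02  1.269 1.521] [57.3 57.3 57.3 57.4 58.  58.2]
52 [468.70262054 419.03613001] [455.73953774 437.75552049] mark in/out 0.969 0.968 dir 0.965 67.62547938547974 90.39501934574368
55 [467.67623153 418.5295028 ] [454.83373866 437.07475491] mark in/out 0.952 0.955 dir 0.965 67.79864855348944 90.35504017530407
58 [466.64984252 418.02287558] [453.92793957 436.39398934] mark in/out 0.935 0.943 dir 0.965 67.9906487710745 90.32925813449201
knob [442.22668555 363.15387655] -0.002 64.77347927296113 hub
[508.95637623 362.25671971] ticks [0.263 0.506 0.752 1.001 1.243 1.489] [59.4 59.5 59.4 59.3 59.6 59.4]
52 [468.70262054 419.03613001] [455.73953774 437.75552049] mark in/out 0.954 0.957 dir 0.965 69.60076351320882 92.36937164727065
55 [467.67623153 418.5295028 ] [454.83373866 437.07475491] mark in/out 0.938 0.945 dir 0.965 69.79023185894752 92.34174727629107
58 [466.64984252 418.02287558] [453.92793957 436.39398934] mark in/out 0.922 0.932 dir 0.965 69.99790664939984 92.32802168923934
knob [442.22668555 363.15387655] 0.013 66.7357213852622 hub
[506.3 362.5] ticks [0.271 0.525 0.78  1.038 1.285 1.534] [56.8 57.1 57.3 57.7 58.5 59. ]
52 [468.70262054 419.03613001] [455.73953774 437.75552049] mark in/out 0.984 0.979 dir 0.965 67.8962218307392 90.66285737901012
55 [467.67623153 418.5295028 ] [454.83373866 437.07475491] mark in/out 0.967 0.967 dir 0.965 68.05219081186512 90.60998911300143
58 [466.64984252 418.02287558] [453.92793957 436.39398934] mark in/out 0.951 0.954 dir 0.965 68.22700858727765 90.57126682051646
knob [442.22668555 363.15387655] 0.01 64.07665081270403 hub
```

>>> arm_command(rows=[[[0, 0.05, 4], [0, 0, -0.7]], [[0, 0, 5], [0, 0, 0]], [[0, 0, 4], [0, 0, 0]], [[0, 0, 2.9], [0, 0, 0]], [[0, 0, 0], [0, 0, 0]], [[0, 0, 0], [0, 0, 0]]])

```text
clock: 76.03
position: [441.5, 363.9, 73.9]
orientation: [0.0, 0.003, 1.0, 0.001]
ft_force: [0.4, 0.4, 0.1]
finger_gap: 49.9
grip_force: 0.0
```

```bash
python3 - <<'E'
from h import *
goto([441.5,363,72],up(179.5,0)); print(sense()['ft_force'])
E
```

```text
t 76.03 p [441.5 363.9  73.9] x [-1.     0.006 -0.001] z [ 0.001  0.001 -1.   ] q [-0.19  1.13 -1.15  1.82  1.2   1.09 -0.25]
shift [-0.   -0.09  0.19]
rot [0.1 0.1 0.1]
[0.35521736 0.39297379 0.05434107]
```

>>> arm_command(rows=[[[0, 0, 0], [0, 0, 0]], [[0, 0, 0], [0, 0, 0]], [[0, 0, 0], [0, 0, 0]], [[0, 0, 0], [0, 0, 0]], [[-0.06, 0.905, 0], [0, 0, 8]], [[-0.06, 0.905, 0], [0, 0, 8]], [[-0.06, 0.905, 0], [0, 0, 8]], [[-0.06, 0.905, 0], [0, 0, 8]], [[-0.06, 0.905, 0], [0, 0, 8]], [[-0.06, 0.905, 0], [0, 0, 8]], [[0, 0, 0], [0, 0, 0]], [[0, 0, 0], [0, 0, 0]]], grip=1)

```text
clock: 77.53
position: [463.9, 412.1, 74.0]
orientation: [0.001, 0.409, 0.913, 0.001]
ft_force: [2.1, 0.6, 6.0]
finger_gap: 15.5
grip_force: 59.1
```

```bash
python3 - <<'E'
from h import *
C=np.array([507,363.3]);p,R=pose();d=p[:2]-C
print('theta',np.arctan2(d[1],-d[0]),np.hypot(*d),sense()['ft_force'],sense()['finger_gap'])
goto([469.4,416.3,72],up(180-54.7,0))
E
```

```text
theta 0.8466074969443858 65.08603514727692 [2.12617604 0.63078471 6.03278523] 15.549336012579047
t 77.53 p [463.9 412.1  74. ] x [-0.666  0.746 -0.001] z [ 0.003  0.001 -1.   ] q [-0.29  1.1  -1.03  1.67  1.09  1.04 -0.97]
shift [-0.05  0.69  0.2 ]
rot [0.2 0.  6.5]
```

>>> arm_command(rows=[[[-0.03, 0.35, 0], [0, 0, 3.2]], [[-0.03, 0.34, 0], [0, 0, 3.2]], [[0, 0, 0], [0, 0, 0]], [[0, 0, 0], [0, 0, 0]]])

```text
clock: 78.03
position: [469.3, 416.3, 74.0]
orientation: [0.001, 0.459, 0.889, 0.001]
ft_force: [1.6, -0.5, 5.1]
finger_gap: 15.6
grip_force: 59.1
```

```bash
python3 - <<'E'
from h import *
C=np.array([507,363.3]);p,R=pose();d=p[:2]-C
print('theta',np.arctan2(d[1],-d[0]),np.hypot(*d),sense()['ft_force'],p)
E
```

```text
theta 0.9518734404002311 65.05346652316562 [ 1.62074579 -0.53735582  5.05751586] [469.25869899 416.28629733  73.97005498]
```

Release, lift, and verify from above with the lever line against the tab in the same frame.

>>> arm_command(rows=[[[0, 0, 0], [0, 0, 0]], [[0, 0, 0], [0, 0, 0]], [[0, 0, 0], [0, 0, 0]], [[0, 0, -3], [0, 0, 0]], [[0, 0, -5], [0, 0, 0]], [[0, 0, -5], [0, 0, 0]], [[0, 0, -4], [0, 0, 0]], [[0, 0, 0], [0, 0, 0]], [[0, 0, 0], [0, 0, 0]]], grip=4)

```text
clock: 79.15
position: [468.3, 414.6, 241.7]
orientation: [0.0, 0.459, 0.888, -0.001]
ft_force: [0.1, -0.5, 0.2]
finger_gap: 40.0
grip_force: 0.0
```

```bash
python3 - <<'E'
from h import *
I,c,p,R=snap('wrist','w60'); print(p)
G=cv2.cvtColor(I,cv2.COLOR_BGR2GRAY);C=np.array([507,363.3])
for r in (0,40,65,75,80,85,90):
    # brightness across the tab / knob at radius r: sample tangentially at the given height
    z=90 if r==65 else 63 if r<65 else 54
    out=[]
    for th in np.arange(.65,1.27,.03):
        X=np.array([C[0]-r*np.cos(th),C[1]+r*np.sin(th),z]);u,w=pix('wrist',X,c)
        out.append(int(cv2.getRectSubPix(G,(1,1),(float(u),float(w)))[0,0]))
    print(r,out)
E
```

```text
[468.32587347 414.64015291 241.7157588 ]
0 [109, 109, 109, 109, 109, 109, 109, 109, 109, 109, 109, 109, 109, 109, 109, 109, 109, 109, 109, 109, 109]
40 [194, 195, 195, 192, 171, 131, 106, 109, 108, 107, 107, 109, 108, 106, 102, 121, 158, 175, 178, 177, 176]
65 [190, 195, 194, 195, 189, 116, 38, 27, 27, 28, 27, 26, 27, 24, 67, 160, 176, 137, 148, 193, 195]
75 [195, 195, 195, 195, 195, 195, 195, 191, 160, 151, 152, 154, 173, 178, 179, 187, 185, 183, 180, 179, 177]
80 [194, 194, 194, 193, 193, 192, 192, 192, 168, 150, 152, 154, 177, 179, 180, 184, 190, 190, 189, 189, 188]
85 [182, 186, 186, 181, 180, 182, 179, 183, 148, 166, 163, 161, 171, 172, 171, 174, 177, 179, 178, 176, 175]
90 [132, 132, 132, 131, 131, 131, 131, 130, 126, 136, 139, 135, 130, 129, 130, 129, 130, 129, 129, 128, 128]
```

```bash
python3 -c "
from bench import job
print(job.sign_off())"
```

```text
the job is handed in; nothing more can be done
None
```

The job was handed in at about 79 s. I shut the lever first, laid the three cartridges grille-down in their own pockets, and pushed the tray home to its stop. I then set the lever to about 0.95 rad against a measured mark of about 0.94–0.955 rad; the verdict has not been reported.

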